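# Make up two vacuum-joint kits from the bench stock

### The arm

A 6-joint arm with a two-finger parallel gripper is mounted at the origin on a cart in front of the work surface, level with it; the furniture and walls round the work are solid. World frame = base frame: x ahead of the robot, y to its left, z up, the work surface at z = 0. Lengths are in mm, angles in rad, forces in N, time in s.
With the tool pointing down it reaches from about 250 to 800 mm from the base axis. Payload 8.5 kg.
Tool frame: the origin (TCP) lies midway between the tips of the shut fingers; the grasp point (between the pads) lies 19 mm behind it (manip.grasp_offset is the z of the grasp point in the tool frame, in mm); z points along the fingers, y is the direction in which the jaws open and shut (so a half turn about z gives the same grasp; the last joint's range is limited). The gripper opens to 85 mm and grips with 20 to 120 N. Pads are 22 mm wide; open, the fingers measure 114 mm over their backs; the gripper's body (76 mm by 85 mm) begins 54 mm behind the grasp point. The pads swing forward as they close: fully open they stand 13 mm farther back than shut.
Start: joints at [-1.177, 0.238, -0.013, 1.319, 0, 1.571], TCP at [201.423, -484.772, 201.176] pointing down, gripper open.
Joint ranges: [-2.66, 2.66], [-1.03, 1.9], [-1.14, 1.46], [-1.82, 2.27], [-1.45, 1.34], [-3.14, 3.14]. Speed limits (rad/s): [2.22, 2.22, 2.79, 3.14, 3.14, 3.14].

### API

Orientations are given as a unit quaternion [x, y, z, w].
In Python, from cell import manip gives the robot as it stands. The module is installed in compiled form; this text tells all that it offers.
- The arm moves only by the tool carry_out, never from a script. Its argument "moves" is a list of rows, each an object of numbers: "rx", "ry", "rz": the turn, a rotation vector about the world's x, y, z in units of 180 degrees (1.0 is 180 degrees); "x", "y", "z": the shift along the world's x, y, z in units of 25 cm (1.0 is 25 cm); "hand": the opening, from 0 (shut) to 1 (fully open). A call has 1 to 20 rows; each row is the pose to reach, as a shift and turn from the pose measured when the call began, turning the shorter way round; what a row does not reach only later rows make up. A row lasts 1/10 s, in which the tool goes at most 50 mm and 8.59 degrees, less where a joint would pass 70% of its speed; a pose out of reach is approached as far as the arm can. A call with a number of a shift or a turn outside -1 to 1 is refused whole. A call with a gripper value outside its range is refused whole. The fingers move at their own pace and stop on an object; "force" is the grip in N (left out, the last holds). Time passes only in rows, so rows that repeat a pose let the fingers close. It gives the time, the measured TCP pose, the force and the opening at its end, in the units of the state.
- manip.read_state(): the state, without advancing time (a new reading comes with each control period).
- manip.snapshot(name): name is "scene" or "top" or "wrist"; returns the picture (400x640x3 uint8, blue, green, red); there is no depth.
- manip.camera_info(name): a dict with "fov_y" (degrees; the focal length in pixels is half the picture's height over the tangent of half this angle, whatever the lens; pixels are square), "cx", "cy" (the principal point, pixels), "position" and "rotation" of the camera in the world; the wrist camera has in their place "hand_eye" (4x4, takes a point from camera to tool coordinates, whose origin is the TCP and whose axes are the flange's). Camera axes: x right, y down, z forward; pixel columns grow to the right and rows downward; lengths in mm; the calibration is good to about 2 mm. A picture is of the moment at which its call begins: read the wrist's pose just before it. camera_info takes no time and is no camera call.
- manip.close_job(): hands the job in, once; it reports no verdict.
The state is a dict: "clock": time; "joint_positions": joint angles; "dq": joint speeds; "joint_torque": joint torques, N m; "position": TCP position; "orientation": TCP orientation; "wrist_force": force on the tool from outside, world axes, zero at the start; "torque": the same for the moment, N m; "grip_width": opening from 0.0 (shut) to 1.0 (fully open).
Only numpy, scipy, OpenCV 4.12 (cv2) and the standard library are available. Lean on these libraries where they do the work, as an engineer would, in place of code of your own. Each camera call takes 0.05 s, during which the arm holds its last target. There are 200 camera calls.

### The job

Make up two kits from the parts on the bench. Green tray: stand the straight flanged tube in one pocket and the black-lidded jar in the other. Orange tray: stand the conical reducer in one pocket and the grease tin in the other, and lay the larger of the two centring rings flat and centred on the lid of the tin; leave the smaller ring lying where it is.

Things in the scene. Friction and masses are not known exactly. Their poses are not given: they have to be found in the camera images.
- green_tray: shallow green tray for one kit, fixed to the bench, 164x84 mm, 10 mm high. Origin at the centre of its underside, x along the 164 mm side, z up. Two open square pockets, 76x76 mm inside, side by side, centred at x = +40 mm and x = -40 mm, y = 0; pocket floors 3 mm above the bench; the outer lip and the divider between the pockets are 4 mm thick and reach 10 mm above the bench.
- orange_tray: shallow orange tray for one kit, fixed to the bench, 164x84 mm, 10 mm high. Origin at the centre of its underside, x along the 164 mm side, z up. Two open square pockets, 76x76 mm inside, side by side, centred at x = +40 mm and x = -40 mm, y = 0; pocket floors 3 mm above the bench; the outer lip and the divider between the pockets are 4 mm thick and reach 10 mm above the bench.
- nipple: straight bare-metal vacuum tube with a flange at each end, standing on one: 60 mm high, flanges 40 mm across and 8 mm thick, tube between them 28 mm across. Origin at the centre of the underside, z up; stands upright at the start.
- jar: round white plastic jar with a black lid, 54 mm across, 70 mm high, closed. Origin at the centre of the underside, z up; stands upright at the start.
- reducer: bare-metal conical reducer, 45 mm high: 55 mm base flange (10 mm thick), a cone narrowing from 44 mm across at 10 mm height, then from 32 mm up to the top a neck 30 mm across. Grip it by the neck. Origin at the centre of the underside, z up; stands upright at the start.
- tin: low round white grease tin with a yellow label on its flat lid, 56 mm across, 24 mm high, closed. Origin at the centre of the underside, z up; stands upright at the start.
- large_ring: the larger centring ring: metal ring with a dark rubber band round it, 54 mm across over the soft rubber (fingers stop at about 48 mm), 8 mm thick, lying flat. Origin at the centre of the underside, z up.
- small_ring: the smaller centring ring, same look, 38 mm across, 8 mm thick, lying flat; it is not needed. Origin at the centre of the underside.
- parts_case: low blue parts case, closed, in the middle of the bench: a fixed obstacle of 144x204 mm, 41 mm high, always at the same place. Origin at the centre of its underside, its long side along y within a few degrees.
Mind the look-alikes: they are no part of the job. Of the things shaped like the tin, the white one is meant.

How it is judged:
By the outcome, as a careful person would: the job done as asked, in the order asked, and still so for the second after the job is handed in, with the robot touching nothing.
It also fails if it takes over 144 s, if anything falls off the work surface, if the arm or the gripper's body presses on something with over 40 N, if the wrist force passes 120 N, or if a joint passes its speed limit or range.

## Working session

There is one attempt and no reset: what is moved stays moved. The work goes in short steps, Python scripts to look and compute and a tool call to move; the robot and the scene stay as the last step left them, time stands still between calls to the robot, and variables do not carry over. Pictures are saved under pics/ and viewed, about 12 in all and at most 16, crops included, and the job is handed in when it is done.

Besides the shell and the picture viewer there is one more tool, called after "Call:" in YAML: its name, and indented under it one key for each argument. carry_out: Moves the arm, as the interface text tells. Shifts and turns lie within -1 to 1; 1 stands for 25 cm of shift or 180 degrees of turn. Its arguments: {"type":"object","properties":{"moves":{"type":"array","items":{"type":"object","properties":{"rx":{"type":"number"},"ry":{"type":"number"},"rz":{"type":"number"},"x":{"type":"number"},"y":{"type":"number"},"z":{"type":"number"},"hand":{"type":"number"}}}},"force":{"type":"number"}},"required":["moves"]}

```bash
mkdir -p pics; ls; python3 - <<'E'
from cell import manip
import cv2
for n in ("scene","top"):
    i=manip.camera_info(n); print(n,i)
    cv2.imwrite(f"pics/{n}0.png",manip.snapshot(n))
print(manip.camera_info("wrist")); print(manip.read_state(), manip.grasp_offset)
E
```

```text
pics
scene {'fov_y': 48.30491200251242, 'cx': 314.9329707379235, 'cy': 200.01340739022692, 'position': array([-53.87447683, 550.75333475, 828.20349932]), 'rotation': array([-0.38398422,  0.83923395, -0.34663352,  0.16759386])}
top {'fov_y': 57.857453921196274, 'cx': 323.766106680799, 'cy': 201.97903969630272, 'position': array([ 501.52554136,   26.57394167, 1011.17482764]), 'rotation': array([-0.70521257,  0.70835535, -0.02642251,  0.0144838 ])}
{'fov_y': 59.54410482854175, 'cx': 322.545400135504, 'cy': 198.1941144368003, 'hand_eye': array([[-1.11567443e-03, -9.59548013e-01, -2.81542830e-01,
         7.20929076e+01],
       [ 9.99999346e-01, -9.99505009e-04, -5.56223204e-04,
         1.06112507e+00],
       [ 2.52319402e-04, -2.81543266e-01,  9.59548501e-01,
        -1.72318049e+02],
       [ 0.00000000e+00,  0.00000000e+00,  0.00000000e+00,
         1.00000000e+00]])}
{'clock': 0.1, 'joint_positions': array([-1.17701054e+00,  2.38769104e-01, -1.41800345e-02,  1.31920298e+00,
        2.19062655e-05,  1.57082755e+00]), 'dq': array([ 1.87656679e-05,  3.67031534e-04,  1.58071155e-03,  2.73634211e-04,
        4.39276926e-04, -2.33496441e-03]), 'joint_torque': array([-7.34824425e-04, -5.39718640e+01,  3.46999168e+01,  1.34889243e-02,
       -4.54388476e-05,  1.11569685e-05]), 'position': array([ 201.28150198, -484.42759207,  200.61266939]), 'orientation': array([ 9.80681962e-01,  1.95607845e-01, -1.21880990e-04, -6.66938717e-04]), 'wrist_force': array([ 0.39117375,  1.2864998 , -0.71618391]), 'torque': array([-0.00444222,  0.03035765,  0.04330302]), 'grip_width': 1.0050858097941238} -18.700000000000003
```

View pics/top0.png

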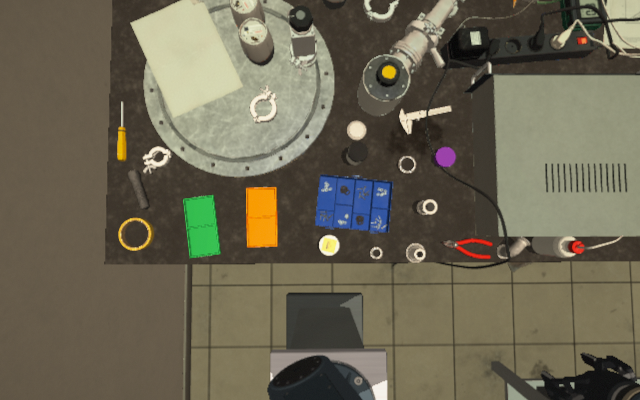

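View pics/scene0.png

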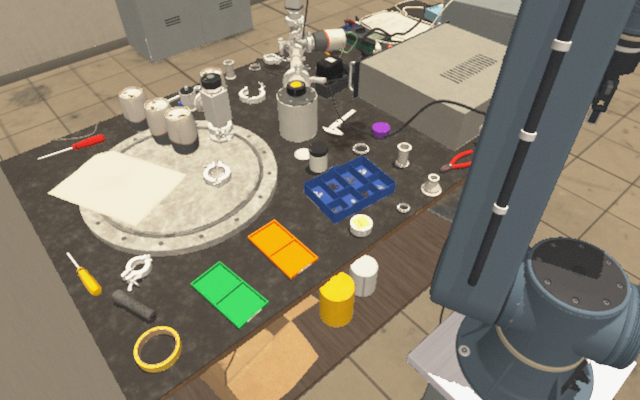

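The top view shows the green tray at about (201,226), the orange tray at (261,217), the tin at (329,245), the jar at (357,152), the nipple at (427,207) and the reducer at (417,253). The large ring is at about (407,164) and the small ring at (376,253). I'm enlarging the top view to get closer readings.

```bash
python3 - <<'E'
import cv2
a=cv2.imread("pics/top0.png")
cv2.imwrite("pics/c1.png",cv2.resize(a[115:270,305:465],None,fx=5*.74,fy=5*.74,interpolation=cv2.INTER_CUBIC))
cv2.imwrite("pics/c2.png",cv2.resize(a[180:270,175:295],None,fx=6,fy=6,interpolation=cv2.INTER_CUBIC))
E
```

```text
(no output)
```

View pics/c1.png

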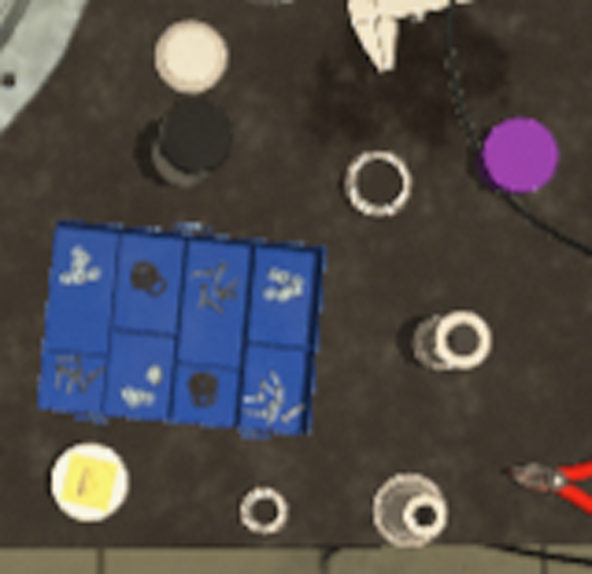

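View pics/c2.png

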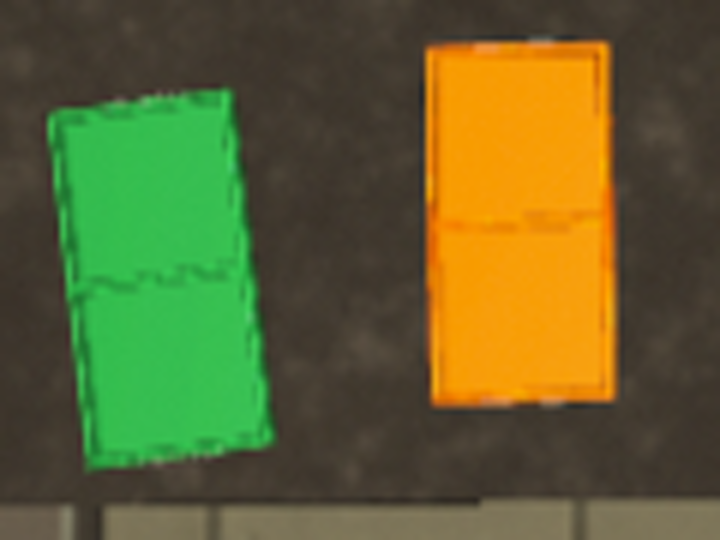

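The enlarged crops show these centres:

| Object | Crop | Pixel |
|---|---|---|
| jar lid | c1 | (196,135) |
| nipple top | c1 | (463,340) |
| reducer neck | c1 | (425,515) |
| tin | c1 | (90,482) |
| large ring | c1 | (379,183) |
| small ring | c1 | (265,511) |

The tray corners read cleanly in c2.

```bash
cat > h.py <<'E'
import numpy as np, cv2
from scipy.spatial.transform import Rotation as R
from cell import manip
def cam(name,st=None):
    i=manip.camera_info(name)
    if name=="wrist":
        st=st or manip.read_state(); T=np.eye(4); T[:3,:3]=R.from_quat(st["orientation"]).as_matrix(); T[:3,3]=st["position"]
        M=T@i["hand_eye"]; r,p=M[:3,:3],M[:3,3]
    else: r,p=R.from_quat(i["rotation"]).as_matrix(),np.array(i["position"])
    return r,p,200/np.tan(np.radians(i["fov_y"]/2)),i["cx"],i["cy"]
def w(c,u,v,z):
    r,p,f,cx,cy=c; d=r@np.array([(u-cx)/f,(v-cy)/f,1]); return p+d*(z-p[2])/d[2]
def px(c,P):
    r,p,f,cx,cy=c; q=r.T@(np.array(P)-p); return np.array([cx+f*q[0]/q[2],cy+f*q[1]/q[2]])
def pose():
    s=manip.read_state(); m=R.from_quat(s["orientation"]).as_matrix()
    return s["position"],np.degrees(np.arctan2(m[1,1],m[0,1])),s   # y-axis (jaw) heading in deg
E
python3 - <<'E'
from h import *
c=cam("top"); np.set_printoptions(precision=1,suppress=True)
for n,u,v,z in [("jar",196,135,70),("nip",463,340,60),("nipbase",428,347,0),("red",425,515,45),("redbase",409,510,10),("tin",90,482,24),("Lring",379,183,8),("purple",519,155,24),("small",265,511,8),("disc",191,56,24)]:
    print(n,w(c,305+u/3.7-.4,115+v/3.7-.4,z)[:2])
for n,k in (("green",[(48,112),(230,90),(273,442),(90,468)]),("orange",[(427,46),(608,43),(615,402),(433,404)])):
    P=np.array([w(c,175+u/6-.4,180+v/6-.4,10)[:2] for u,v in k]); a=(P[0]+P[1]-P[2]-P[3])/2; print(n,P.mean(0),np.linalg.norm(a),np.degrees(np.arctan2(a[1],a[0])), np.linalg.norm(P[0]-P[1]))
    e=a/np.linalg.norm(a); print(P.mean(0)+40*e,P.mean(0)-40*e)
P=[w(c,305+u/3.7-.4,115+v/3.7-.4,41)[:2] for u,v in [(60,222),(325,247),(310,433),(38,408)]]; print(np.array(P))
print(pose()[:2])
E
```

```text
jar [689.8 -79.1]
nip [ 543.5 -269.8]
nipbase [ 541.  -261.7]
red [ 418.2 -244.2]
redbase [ 418.9 -242.1]
tin [442.   -3.7]
Lring [ 665.2 -224.6]
purple [ 683.5 -326.2]
small [ 418.7 -134.7]
disc [758.7 -81.1]
green [495.3 346.1] 163.20331158439208 7.638746750050361 83.61225933357177
[535.  351.4] [455.7 340.8]
orange [519.4 181.7] 164.68975092933107 1.3234268072116957 83.3376201190939
[559.4 182.6] [479.4 180.8]
[[ 631.7   17.6]
 [ 612.8 -175.9]
 [ 477.4 -162.8]
 [ 496.4   34.1]]
(array([ 201.3, -484.4,  200.6]), np.float64(-67.43952506817658))
```

Call:
carry_out:
  moves:
    - {"x": 0.3,"y": 0.86,"z": 0,"rz": -0.1256}
    - {"x": 0.3,"y": 0.86,"z": 0,"rz": -0.1256}
    - {"x": 0.3,"y": 0.86,"z": 0,"rz": -0.1256}
    - {"x": 0.3,"y": 0.86,"z": 0,"rz": -0.1256}
    - {"x": 1,"y": 0.86,"z": 0,"rz": -0.1256}
    - {"x": 1,"y": 0.86,"z": 0,"rz": -0.1256}
    - {"x": 1,"y": 0.86,"z": 0,"rz": -0.1256}
    - {"x": 1,"y": 0.86,"z": 0,"rz": -0.1256}
    - {"x": 1,"y": 0.86,"z": 0,"rz": -0.1256}

```text
invalid input
```

```bash
python3 - <<'E'
from h import *
p,a,s=pose(); print(p,a); c=cam("wrist",s); im=manip.snapshot("wrist"); print(px(c,(543.5,-269.8,60)),px(c,(418.2,-244.2,45)))
cv2.imwrite("pics/w1.png",im)
E
```

```text
[ 201.28150198 -484.42759207  200.61266939] -67.43952506817658
[ 208.43958754 -474.30509806] [ 129.49644806 -221.70031354]
```

View pics/w1.png

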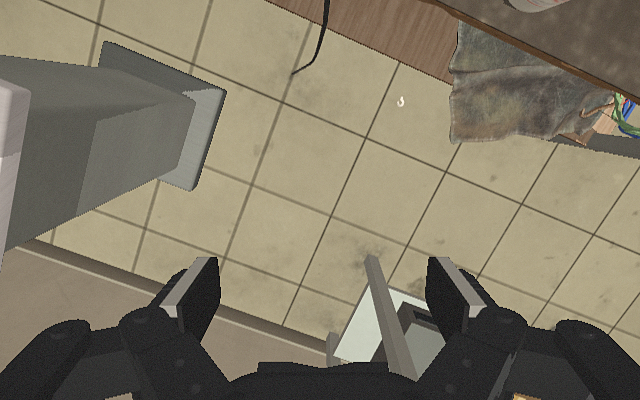

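The call was refused, so the arm hasn't moved and the wrist picture shows only the floor and the open fingers. I'm resending the rows with every field filled in.

Call:
carry_out:
  moves:
    - {"x": 0.3,"y": 0.86,"z": 0,"rx": 0,"ry": 0,"rz": -0.1256,"hand": 1}
    - {"x": 0.3,"y": 0.86,"z": 0,"rx": 0,"ry": 0,"rz": -0.1256,"hand": 1}
    - {"x": 0.3,"y": 0.86,"z": 0,"rx": 0,"ry": 0,"rz": -0.1256,"hand": 1}
    - {"x": 0.3,"y": 0.86,"z": 0,"rx": 0,"ry": 0,"rz": -0.1256,"hand": 1}
    - {"x": 1,"y": 0.86,"z": 0,"rx": 0,"ry": 0,"rz": -0.1256,"hand": 1}
    - {"x": 1,"y": 0.86,"z": 0,"rx": 0,"ry": 0,"rz": -0.1256,"hand": 1}
    - {"x": 1,"y": 0.86,"z": 0,"rx": 0,"ry": 0,"rz": -0.1256,"hand": 1}
    - {"x": 1,"y": 0.86,"z": 0,"rx": 0,"ry": 0,"rz": -0.1256,"hand": 1}
    - {"x": 1,"y": 0.86,"z": 0,"rx": 0,"ry": 0,"rz": -0.1256,"hand": 1}
  force: 50

```text
clock: 1.05
position: [455.3, -268.5, 199.6]
orientation: [1.0, 0.001, 0.0, -0.001]
wrist_force: [-0.6, -0.1, -0.3]
grip_width: 0.996
```

```bash
python3 - <<'E'
from h import *
p,a,s=pose(); print(p,a,s["joint_positions"]); c=cam("wrist",s); im=manip.snapshot("wrist"); print(px(c,(543.5,-269.8,60)),px(c,(418.2,-244.2,45)),px(c,(665.2,-224.6,8)))
cv2.imwrite("pics/w2.png",im)
E
```

```text
[ 455.25809568 -268.52865271  199.6255244 ] -89.84794884053807 [-5.33922690e-01  2.45205443e-01 -8.01134885e-03  1.31806292e+00
  1.58228190e-03  2.60501610e+00]
[323.73806013  76.14570258] [297.42542318 211.40175141] [273.12707174 -65.67123924]
```

View pics/w2.png

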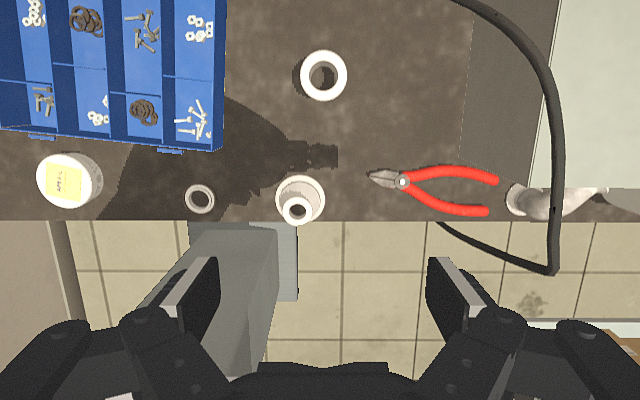

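The nipple is at (324,75) and the reducer neck at (298,210), both within about 1.5 px of the prediction. The large q6 value would hit its limit over the green tray, so I'm flipping the wrist by half a turn while I move over the nipple.

Call:
carry_out:
  moves:
    - {"x": 0.355,"y": -0.005,"z": -0.3,"rx": 0,"ry": 0,"rz": 0.5,"hand": 1}
    - {"x": 0.355,"y": -0.005,"z": -0.3,"rx": 0,"ry": 0,"rz": 0.5,"hand": 1}
    - {"x": 0.355,"y": -0.005,"z": -0.3,"rx": 0,"ry": 0,"rz": 0.5,"hand": 1}
    - {"x": 0.355,"y": -0.005,"z": -0.3,"rx": 0,"ry": 0,"rz": 0.5,"hand": 1}
    - {"x": 0.355,"y": -0.005,"z": -0.3,"rx": 0,"ry": 0,"rz": 0.5,"hand": 1}
    - {"x": 0.355,"y": -0.005,"z": -0.3,"rx": 0,"ry": 0,"rz": 0.5,"hand": 1}
    - {"x": 0.355,"y": -0.005,"z": -0.3,"rx": 0,"ry": 0,"rz": 0.5,"hand": 1}
    - {"x": 0.355,"y": -0.005,"z": -0.3,"rx": 0,"ry": 0,"rz": 0.5,"hand": 1}
    - {"x": 0.355,"y": -0.005,"z": -0.3,"rx": 0,"ry": 0,"rz": 0.5,"hand": 1}
    - {"x": 0.355,"y": -0.005,"z": -0.3,"rx": 0,"ry": 0,"rz": 0.98,"hand": 1}
    - {"x": 0.355,"y": -0.005,"z": -0.3,"rx": 0,"ry": 0,"rz": 0.98,"hand": 1}
    - {"x": 0.355,"y": -0.005,"z": -0.3,"rx": 0,"ry": 0,"rz": 0.98,"hand": 1}
    - {"x": 0.355,"y": -0.005,"z": -0.3,"rx": 0,"ry": 0,"rz": 0.98,"hand": 1}
    - {"x": 0.355,"y": -0.005,"z": -0.3,"rx": 0,"ry": 0,"rz": 0.98,"hand": 1}
    - {"x": 0.355,"y": -0.005,"z": -0.3,"rx": 0,"ry": 0,"rz": 0.98,"hand": 1}
    - {"x": 0.355,"y": -0.005,"z": -0.3,"rx": 0,"ry": 0,"rz": 0.98,"hand": 1}
    - {"x": 0.355,"y": -0.005,"z": -0.3,"rx": 0,"ry": 0,"rz": 0.98,"hand": 1}
    - {"x": 0.355,"y": -0.005,"z": -0.3,"rx": 0,"ry": 0,"rz": 0.98,"hand": 1}
    - {"x": 0.355,"y": -0.005,"z": -0.3,"rx": 0,"ry": 0,"rz": 0.98,"hand": 1}
    - {"x": 0.355,"y": -0.005,"z": -0.3,"rx": 0,"ry": 0,"rz": 0.98,"hand": 1}

```text
clock: 3.1
position: [540.3, -270.4, 124.8]
orientation: [0.069, 0.998, -0.001, 0.0]
wrist_force: [0.2, -0.2, 0.3]
grip_width: 1.005
```

```bash
python3 - <<'E'
from h import *
p,a,s=pose(); print(p,a,s["joint_positions"],s["clock"])
E
```

```text
[ 540.34061069 -270.3596722   124.81253478] 82.1416163568931 [-0.46305362  0.40497722  0.03306447  1.19787293 -0.00156801 -0.32590016] 3.1
```

Call:
carry_out:
  moves:
    - {"x": 0.015,"y": 0.002,"z": -0.1,"rx": 0,"ry": 0,"rz": 0.043,"hand": 1}
    - {"x": 0.015,"y": 0.002,"z": -0.2,"rx": 0,"ry": 0,"rz": 0.043,"hand": 1}
    - {"x": 0.015,"y": 0.002,"z": -0.3,"rx": 0,"ry": 0,"rz": 0.043,"hand": 1}
    - {"x": 0.015,"y": 0.002,"z": -0.4,"rx": 0,"ry": 0,"rz": 0.043,"hand": 1}
    - {"x": 0.015,"y": 0.002,"z": -0.455,"rx": 0,"ry": 0,"rz": 0.043,"hand": 1}
    - {"x": 0.015,"y": 0.002,"z": -0.455,"rx": 0,"ry": 0,"rz": 0.043,"hand": 1}

```text
clock: 3.7
position: [541.5, -269.5, 9.2]
orientation: [0.002, 1.0, -0.0, -0.002]
wrist_force: [0.0, -0.5, 0.1]
grip_width: 1.003
```

Call:
carry_out:
  moves:
    - {"x": 0,"y": 0,"z": 0,"rx": 0,"ry": 0,"rz": 0,"hand": 0.2}
    - {"x": 0,"y": 0,"z": 0,"rx": 0,"ry": 0,"rz": 0,"hand": 0.2}
    - {"x": 0,"y": 0,"z": 0,"rx": 0,"ry": 0,"rz": 0,"hand": 0.2}
    - {"x": 0,"y": 0,"z": 0,"rx": 0,"ry": 0,"rz": 0,"hand": 0.2}
    - {"x": 0,"y": 0,"z": 0,"rx": 0,"ry": 0,"rz": 0,"hand": 0.2}
    - {"x": 0,"y": 0,"z": 0,"rx": 0,"ry": 0,"rz": 0,"hand": 0.2}
    - {"x": 0,"y": 0,"z": 0,"rx": 0,"ry": 0,"rz": 0,"hand": 0.2}
    - {"x": 0,"y": 0,"z": 0,"rx": 0,"ry": 0,"rz": 0,"hand": 0.2}

```text
clock: 4.5
position: [542.3, -269.9, 10.6]
orientation: [0.001, 1.0, -0.001, -0.001]
wrist_force: [-0.9, 0.9, 5.3]
grip_width: 0.419
```

Call:
carry_out:
  moves:
    - {"x": 0,"y": 0,"z": 0,"rx": 0,"ry": 0,"rz": 0,"hand": 0.1}
    - {"x": 0,"y": 0,"z": 0,"rx": 0,"ry": 0,"rz": 0,"hand": 0.1}
    - {"x": 0,"y": 0,"z": 0,"rx": 0,"ry": 0,"rz": 0,"hand": 0.1}
    - {"x": 0,"y": 0,"z": 0,"rx": 0,"ry": 0,"rz": 0,"hand": 0.1}

```text
clock: 4.9
position: [542.4, -269.9, 10.7]
orientation: [0.001, 1.0, -0.0, -0.001]
wrist_force: [-0.6, 0.5, 0.6]
grip_width: 0.424
```

```bash
python3 - <<'E'
from h import *
p,a,s=pose(); print(p,a,s["wrist_force"]); cv2.imwrite("pics/w3.png",manip.snapshot("wrist"))
E
```

```text
[ 542.41575323 -269.86381573   10.67981755] 89.83236492362668 [-0.64460873  0.46438052  0.63329959]
```

View pics/w3.png

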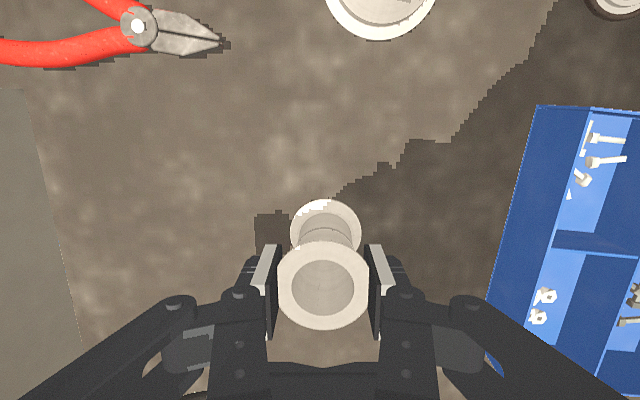

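The pads close on the top flange (seen at about (322,285)) and not on the tube, with opening 0.424 ≈ 40 mm. I'll regrip higher so that the flange sits at the middle of the pads.

Call:
carry_out:
  moves:
    - {"x": 0,"y": 0,"z": 0,"rx": 0,"ry": 0,"rz": 0,"hand": 0.7}
    - {"x": 0,"y": 0,"z": 0,"rx": 0,"ry": 0,"rz": 0,"hand": 0.7}
    - {"x": 0,"y": 0,"z": 0,"rx": 0,"ry": 0,"rz": 0,"hand": 0.7}
    - {"x": 0.005,"y": 0,"z": 0.08,"rx": 0,"ry": 0,"rz": 0,"hand": 0.7}
    - {"x": 0.005,"y": 0,"z": 0.08,"rx": 0,"ry": 0,"rz": 0,"hand": 0.2}
    - {"x": 0.005,"y": 0,"z": 0.08,"rx": 0,"ry": 0,"rz": 0,"hand": 0.2}
    - {"x": 0.005,"y": 0,"z": 0.08,"rx": 0,"ry": 0,"rz": 0,"hand": 0.2}
    - {"x": 0.005,"y": 0,"z": 0.08,"rx": 0,"ry": 0,"rz": 0,"hand": 0.2}
    - {"x": 0.005,"y": 0,"z": 0.08,"rx": 0,"ry": 0,"rz": 0,"hand": 0.2}
    - {"x": 0.005,"y": 0,"z": 0.08,"rx": 0,"ry": 0,"rz": 0,"hand": 0.2}
    - {"x": 0.005,"y": 0,"z": 0.08,"rx": 0,"ry": 0,"rz": 0,"hand": 0.2}

```text
clock: 6.05
position: [543.6, -269.6, 30.6]
orientation: [0.001, 1.0, -0.0, -0.001]
wrist_force: [-0.2, 2.5, 4.4]
grip_width: 0.196
```

```bash
python3 - <<'E'
from h import *
p,a,s=pose(); print(p,a,s["wrist_force"],s["grip_width"]); cv2.imwrite("pics/w4.png",manip.snapshot("wrist"))
E
```

```text
[ 543.56246595 -269.64712273   30.57864871] 89.84194844600165 [-0.24434423  2.49687804  4.44899586] 0.19566686104595987
```

View pics/w4.png

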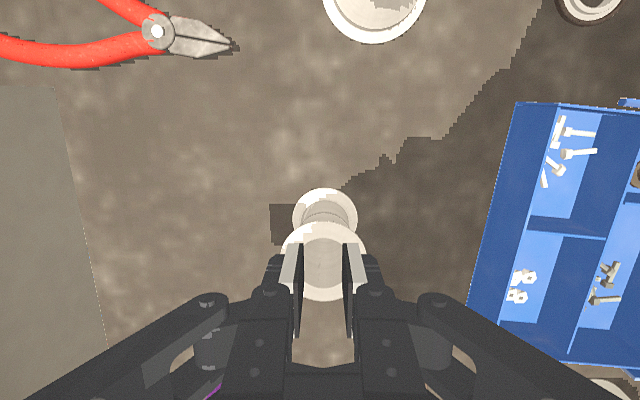

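```bash
python3 - <<'E'
from h import *
p,a,s=pose(); c=cam("wrist",s)
for z in (0,5,10,15,20,30): print(z,px(c,p+[0,0,z]),"half8.5",px(c,p+[0,8.5,z])-px(c,p+[0,0,z]),"front",px(c,p+[-11,0,z]))
for z in (0,8,52,60): print("nip",z,px(c,(543.5,-269.8,z)),px(c,(543.5,-249.8,z)))
E
```

```text
0 [324.0795935  234.64227691] half8.5 [16.04340062 -0.0554677 ] front [324.02199095 214.99260868]
5 [324.1146356  238.32559687] half8.5 [16.47018916 -0.0566517 ] front [324.05608301 218.20816157]
10 [324.15159287 242.21022304] half8.5 [16.92030522 -0.05788406] front [324.09207159 221.60259372]
15 [324.19062672 246.31312217] half8.5 [17.39571511 -0.05916741] front [324.13011947 225.19125859]
20 [324.23191725 250.65322285] half8.5 [17.8986125  -0.06050456] front [324.17040862 228.99131848]
30 [324.32209915 260.13235782] half8.5 [18.9969907 -0.0633521] front [324.25855241 237.30501502]
nip 0 [323.83491107 215.6120499 ] [356.42311935 215.49640048]
nip 8 [323.87472369 220.04505186] [357.67262986 219.9258295 ]
nip 52 [324.16006713 251.81708739] [366.62849712 251.67376437]
nip 60 [324.22844305 259.43051714] [368.77467336 259.28181186]
```

The pads closed above the flange, so the real fingertips sit about 30 mm behind the reported TCP. The picture agrees with this: the pad tips project at about +33 mm. From here on I'll use tip z ≈ reading + 30 to 35 and watch the force. I'm regripping on the tube.

Call:
carry_out:
  moves:
    - {"x": 0,"y": 0,"z": 0.02,"rx": 0,"ry": 0,"rz": 0,"hand": 1}
    - {"x": 0,"y": 0,"z": 0.02,"rx": 0,"ry": 0,"rz": 0,"hand": 1}
    - {"x": 0,"y": 0,"z": 0.02,"rx": 0,"ry": 0,"rz": 0,"hand": 1}
    - {"x": 0,"y": 0,"z": 0.02,"rx": 0,"ry": 0,"rz": 0,"hand": 1}
    - {"x": 0,"y": 0,"z": 0.02,"rx": 0,"ry": 0,"rz": 0,"hand": 1}
    - {"x": 0.002,"y": 0,"z": -0.1,"rx": 0,"ry": 0,"rz": 0,"hand": 1}
    - {"x": 0.002,"y": 0,"z": -0.19,"rx": 0,"ry": 0,"rz": 0,"hand": 0.8}
    - {"x": 0.002,"y": 0,"z": -0.19,"rx": 0,"ry": 0,"rz": 0,"hand": 0.15}
    - {"x": 0.002,"y": 0,"z": -0.19,"rx": 0,"ry": 0,"rz": 0,"hand": 0.15}
    - {"x": 0.002,"y": 0,"z": -0.19,"rx": 0,"ry": 0,"rz": 0,"hand": 0.15}
    - {"x": 0.002,"y": 0,"z": -0.19,"rx": 0,"ry": 0,"rz": 0,"hand": 0.15}
    - {"x": 0.002,"y": 0,"z": -0.19,"rx": 0,"ry": 0,"rz": 0,"hand": 0.15}
    - {"x": 0.002,"y": 0,"z": -0.19,"rx": 0,"ry": 0,"rz": 0,"hand": 0.15}
    - {"x": 0.002,"y": 0,"z": -0.19,"rx": 0,"ry": 0,"rz": 0,"hand": 0.15}
    - {"x": 0.002,"y": 0,"z": -0.19,"rx": 0,"ry": 0,"rz": 0,"hand": 0.15}

```text
clock: 7.6
position: [544.9, -270.0, -15.9]
orientation: [0.001, 1.0, -0.001, 0.0]
wrist_force: [1.1, 0.3, 5.4]
grip_width: 0.388
```

Call:
carry_out:
  moves:
    - {"x": 0,"y": 0,"z": 0,"rx": 0,"ry": 0,"rz": 0,"hand": 0.1}
    - {"x": 0,"y": 0,"z": 0,"rx": 0,"ry": 0,"rz": 0,"hand": 0.1}
    - {"x": 0,"y": 0,"z": 0,"rx": 0,"ry": 0,"rz": 0,"hand": 0.1}

```text
clock: 7.9
position: [545.0, -270.0, -15.8]
orientation: [0.001, 1.0, -0.001, 0.0]
wrist_force: [-0.5, 0.8, 2.6]
grip_width: 0.389
```

```bash
python3 - <<'E'
from h import *
p,a,s=pose(); print(p,a,s["wrist_force"],s["grip_width"]); im=manip.snapshot("wrist"); cv2.imwrite("pics/w5.png",im[150:400,170:480])
c=cam("wrist",s)
for z in (0,8,52,60): print("nip",z,px(c,(543.5,-269.8,z))-[170,150])
E
```

```text
[ 544.95392699 -270.01264044  -15.77126593] 89.84572072117822 [-0.53937998  0.79914897  2.62230999] 0.389422999977746
nip 0 [154.60384015  94.27252431]
nip 8 [154.67831706 101.32375922]
nip 52 [155.25850452 156.25405319]
nip 60 [155.41092442 170.68468177]
```

View pics/w5.png

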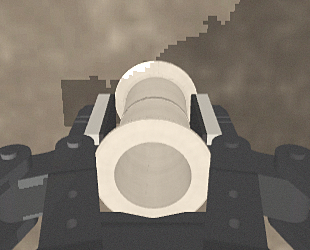

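The pads hold the nipple below its top flange, with the flange at about (155,172) in the crop and pad tips at v≈95. I'll lift it and check that the view of the part stays fixed relative to the hand.

Call:
carry_out:
  moves:
    - {"x": 0,"y": 0,"z": 0.1,"rx": 0,"ry": 0,"rz": 0,"hand": 0.1}
    - {"x": 0,"y": 0,"z": 0.25,"rx": 0,"ry": 0,"rz": 0,"hand": 0.1}
    - {"x": 0,"y": 0,"z": 0.4,"rx": 0,"ry": 0,"rz": 0,"hand": 0.1}
    - {"x": 0,"y": 0,"z": 0.5,"rx": 0,"ry": 0,"rz": 0,"hand": 0.1}

```text
clock: 8.35
position: [545.3, -270.3, 111.5]
orientation: [0.001, 1.0, -0.001, 0.001]
wrist_force: [0.4, -0.4, -1.3]
grip_width: 0.389
```

```bash
cat >> h.py <<'E'
def heldcheck(ref,box,n=None):
    "compare hand-fixed crop with a reference picture: mean difference and shift (px)"
    im=manip.snapshot("wrist"); a=cv2.cvtColor(cv2.imread(ref),cv2.COLOR_BGR2GRAY).astype(np.float32)
    b=cv2.cvtColor(im,cv2.COLOR_BGR2GRAY).astype(np.float32)
    if n: cv2.imwrite(n,im)
    x0,y0,x1,y1=box; r=cv2.matchTemplate(b,a[y0:y1,x0:x1],cv2.TM_CCOEFF_NORMED); _,m,_,l=cv2.minMaxLoc(r); return m,l
E
python3 - <<'E'
from h import *
im=np.zeros((400,640,3),np.uint8); im[150:400,170:480]=cv2.imread("pics/w5.png"); cv2.imwrite("pics/w5f.png",im)
print(heldcheck("pics/w5f.png",(265,270,385,365),"pics/w6.png"),"orig 265,270"); p,a,s=pose(); print(p,s["wrist_force"],s["grip_width"])
E
```

```text
(0.9928157925605774, (265, 270)) orig 265,270
[ 546.84463022 -271.01447762  115.07772861] [ 1.20316561 -0.91409474  0.83803062] 0.3866927451484082
```

Call:
carry_out:
  moves:
    - {"x": 0,"y": 1,"z": 0,"rx": 0,"ry": 0,"rz": 0,"hand": 0.1}
    - {"x": 0,"y": 1,"z": 0,"rx": 0,"ry": 0,"rz": 0,"hand": 0.1}
    - {"x": 0,"y": 1,"z": 0,"rx": 0,"ry": 0,"rz": 0,"hand": 0.1}
    - {"x": 0,"y": 1,"z": 0,"rx": 0,"ry": 0,"rz": 0,"hand": 0.1}
    - {"x": 0,"y": 1,"z": 0,"rx": 0,"ry": 0,"rz": 0,"hand": 0.1}

```text
clock: 8.9
position: [546.2, -19.2, 114.7]
orientation: [0.002, 1.0, -0.002, 0.003]
wrist_force: [1.2, 0.5, -1.3]
grip_width: 0.387
```

Call:
carry_out:
  moves:
    - {"x": -0.04,"y": 1,"z": 0,"rx": 0,"ry": 0,"rz": 0,"hand": 0.1}
    - {"x": -0.04,"y": 1,"z": 0,"rx": 0,"ry": 0,"rz": 0,"hand": 0.1}
    - {"x": -0.04,"y": 1,"z": 0,"rx": 0,"ry": 0,"rz": 0,"hand": 0.1}
    - {"x": -0.04,"y": 1,"z": 0,"rx": 0,"ry": 0,"rz": 0,"hand": 0.1}
    - {"x": -0.04,"y": 1,"z": 0,"rx": 0,"ry": 0,"rz": 0,"hand": 0.1}

```text
clock: 9.4
position: [535.5, 230.6, 114.2]
orientation: [0.002, 1.0, -0.002, 0.003]
wrist_force: [1.5, -0.2, -1.0]
grip_width: 0.39
```

Call:
carry_out:
  moves:
    - {"x": 0.004,"y": 0.482,"z": 0,"rx": 0,"ry": 0,"rz": 0,"hand": 0.1}
    - {"x": 0.004,"y": 0.482,"z": 0,"rx": 0,"ry": 0,"rz": 0,"hand": 0.1}
    - {"x": 0.004,"y": 0.482,"z": -0.05,"rx": 0,"ry": 0,"rz": 0,"hand": 0.1}
    - {"x": 0.004,"y": 0.482,"z": -0.2,"rx": 0,"ry": 0,"rz": 0,"hand": 0.1}
    - {"x": 0.004,"y": 0.482,"z": -0.36,"rx": 0,"ry": 0,"rz": 0,"hand": 0.1}
    - {"x": 0.004,"y": 0.482,"z": -0.48,"rx": 0,"ry": 0,"rz": 0,"hand": 0.1}
    - {"x": 0.004,"y": 0.482,"z": -0.48,"rx": 0,"ry": 0,"rz": 0,"hand": 0.1}

```text
clock: 10.1
position: [533.6, 348.8, -10.6]
orientation: [0.002, 1.0, -0.005, -0.001]
wrist_force: [-0.9, -0.3, -1.7]
grip_width: 0.388
```

Call:
carry_out:
  moves:
    - {"x": 0.008,"y": 0.008,"z": 0,"rx": 0,"ry": 0,"rz": 0,"hand": 0.1}
    - {"x": 0.008,"y": 0.008,"z": 0,"rx": 0,"ry": 0,"rz": 0,"hand": 0.1}

```text
clock: 10.3
position: [536.2, 350.9, -9.7]
orientation: [0.002, 1.0, -0.005, -0.0]
wrist_force: [0.9, 0.1, -0.3]
grip_width: 0.388
```

Call:
carry_out:
  moves:
    - {"x": 0,"y": 0,"z": -0.013,"rx": 0,"ry": 0,"rz": 0,"hand": 0.1}
    - {"x": 0,"y": 0,"z": -0.013,"rx": 0,"ry": 0,"rz": 0,"hand": 0.1}
    - {"x": 0,"y": 0,"z": -0.013,"rx": 0,"ry": 0,"rz": 0,"hand": 0.1}

```text
clock: 10.6
position: [536.6, 351.1, -12.2]
orientation: [0.002, 1.0, -0.004, -0.0]
wrist_force: [-0.7, 0.4, -0.9]
grip_width: 0.391
```

Call:
carry_out:
  moves:
    - {"x": 0,"y": 0,"z": 0,"rx": 0,"ry": 0,"rz": 0,"hand": 0.6}
    - {"x": 0,"y": 0,"z": 0,"rx": 0,"ry": 0,"rz": 0,"hand": 0.8}
    - {"x": 0,"y": 0,"z": 0,"rx": 0,"ry": 0,"rz": 0,"hand": 0.8}
    - {"x": 0,"y": 0,"z": 0,"rx": 0,"ry": 0,"rz": 0,"hand": 0.8}
    - {"x": 0,"y": 0,"z": 0,"rx": 0,"ry": 0,"rz": 0,"hand": 0.8}
    - {"x": 0,"y": 0,"z": 0.1,"rx": 0,"ry": 0,"rz": 0,"hand": 0.8}
    - {"x": 0,"y": 0,"z": 0.25,"rx": 0,"ry": 0,"rz": 0,"hand": 1}
    - {"x": 0,"y": 0,"z": 0.4,"rx": 0,"ry": 0,"rz": 0,"hand": 1}
    - {"x": 0,"y": 0,"z": 0.52,"rx": 0,"ry": 0,"rz": 0,"hand": 1}
    - {"x": 0,"y": 0,"z": 0.52,"rx": 0,"ry": 0,"rz": 0,"hand": 1}

```text
clock: 11.6
position: [538.7, 352.5, 122.7]
orientation: [0.002, 1.0, -0.002, 0.003]
wrist_force: [0.4, 0.4, -0.1]
grip_width: 0.996
```

```bash
python3 - <<'E'
from h import *
p,a,s=pose(); c=cam("wrist",s); im=manip.snapshot("wrist"); cv2.imwrite("pics/w7.png",im)
print(p,a)
for P in ((535,351.4,63),(455.7,340.8,3),(535,351.4,3)): print(px(c,P))
E
```

```text
[538.71896669 352.50808339 122.67116365] 89.78815092916065
[322.44821368 196.1809769 ]
[308.86716984  78.45149257]
[322.75701642 176.39164017]
```

View pics/w7.png

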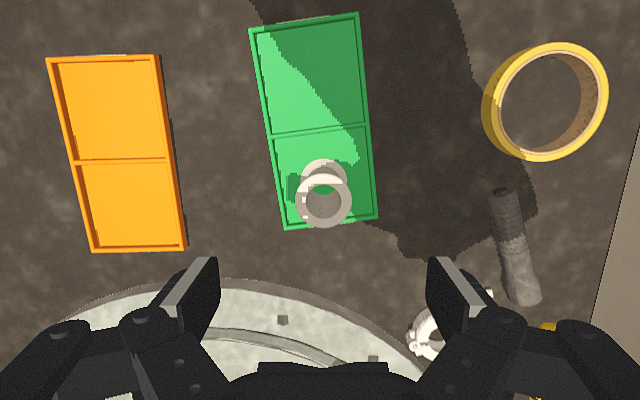

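The nipple stands in the far green pocket, with its flange at (323,202) and clear of the lips. The near pocket is centred at about (310,77), as predicted. Next is the jar.

Call:
carry_out:
  moves:
    - {"x": 0.6,"y": -1,"z": 0,"rx": 0,"ry": 0,"rz": 0,"hand": 1}
    - {"x": 0.6,"y": -1,"z": 0,"rx": 0,"ry": 0,"rz": 0,"hand": 1}
    - {"x": 0.6,"y": -1,"z": 0,"rx": 0,"ry": 0,"rz": 0,"hand": 1}
    - {"x": 0.6,"y": -1,"z": 0,"rx": 0,"ry": 0,"rz": 0,"hand": 1}
    - {"x": 0.6,"y": -1,"z": 0,"rx": 0,"ry": 0,"rz": 0,"hand": 1}
    - {"x": 0.6,"y": -1,"z": 0,"rx": 0,"ry": 0,"rz": 0,"hand": 1}

```text
clock: 12.25
position: [688.2, 99.3, 118.6]
orientation: [0.002, 1.0, -0.003, 0.001]
wrist_force: [-0.2, -0.4, 0.8]
grip_width: 1.001
```

Call:
carry_out:
  moves:
    - {"x": 0.005,"y": -0.72,"z": 0,"rx": 0,"ry": 0,"rz": 0,"hand": 1}
    - {"x": 0.005,"y": -0.72,"z": 0,"rx": 0,"ry": 0,"rz": 0,"hand": 1}
    - {"x": 0.005,"y": -0.72,"z": 0,"rx": 0,"ry": 0,"rz": 0,"hand": 1}
    - {"x": 0.005,"y": -0.72,"z": 0,"rx": 0,"ry": 0,"rz": 0,"hand": 1}
    - {"x": 0.005,"y": -0.72,"z": 0,"rx": 0,"ry": 0,"rz": 0,"hand": 1}

```text
clock: 12.75
position: [688.5, -85.4, 116.7]
orientation: [0.005, 1.0, -0.004, -0.0]
wrist_force: [-1.6, 0.5, -0.0]
grip_width: 1.001
```

```bash
python3 - <<'E'
from h import *
p,a,s=pose(); c=cam("wrist",s); im=manip.snapshot("wrist"); print(p,a,s["joint_positions"])
q=px(c,(689.8,-79.1,70)); print(q)
g=cv2.cvtColor(im,cv2.COLOR_BGR2GRAY); x,y=q.astype(int); 
m=cv2.inRange(g[y-50:y+50,x-60:x+60],0,45); n,l,st,ce=cv2.connectedComponentsWithStats(m); k=1+np.argmax(st[1:,4]); print(st[k],ce[k]+[x-60,y-50])
cv2.imwrite("pics/w8.png",im)
E
```

```text
[688.46699981 -85.41802499 116.746204  ] 89.45326417643894 [-0.11988081  0.56431294  0.28211963  1.28837015 -0.00732726 -0.11033722]
[333.87473158 209.43036339]
[ 49  10  54  43 374] [355.95454545 185.98395722]
```

View pics/w8.png

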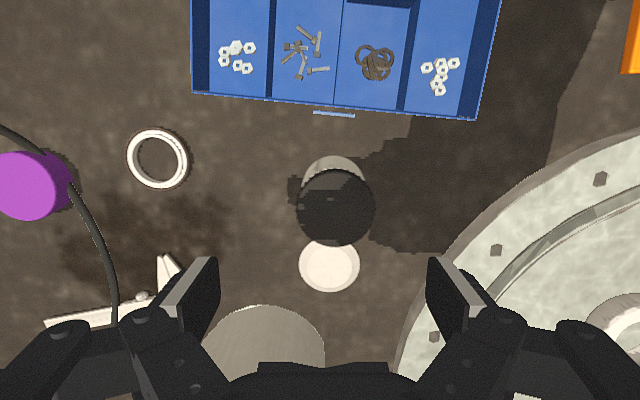

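The jar lid is at (336,208), the large ring at (157,158) and the purple look-alike at the left edge. The unlabelled white disc at (329,265) is not needed. I'm descending on the jar with the jaws along y.

Call:
carry_out:
  moves:
    - {"x": 0.002,"y": 0.03,"z": 0,"rx": 0,"ry": 0,"rz": 0.003,"hand": 1}
    - {"x": 0.002,"y": 0.03,"z": 0,"rx": 0,"ry": 0,"rz": 0.003,"hand": 1}
    - {"x": 0.002,"y": 0.03,"z": -0.12,"rx": 0,"ry": 0,"rz": 0.003,"hand": 1}
    - {"x": 0.002,"y": 0.03,"z": -0.24,"rx": 0,"ry": 0,"rz": 0.003,"hand": 1}
    - {"x": 0.002,"y": 0.03,"z": -0.36,"rx": 0,"ry": 0,"rz": 0.003,"hand": 1}
    - {"x": 0.002,"y": 0.03,"z": -0.47,"rx": 0,"ry": 0,"rz": 0.003,"hand": 1}
    - {"x": 0.002,"y": 0.03,"z": -0.47,"rx": 0,"ry": 0,"rz": 0.003,"hand": 1}

```text
clock: 13.5
position: [686.2, -73.4, -4.7]
orientation: [-0.002, 1.0, -0.003, -0.004]
wrist_force: [-0.7, 0.3, 1.0]
grip_width: 1.001
```

Call:
carry_out:
  moves:
    - {"x": 0,"y": 0,"z": 0,"rx": 0,"ry": 0,"rz": 0,"hand": 0.4}
    - {"x": 0,"y": 0,"z": 0,"rx": 0,"ry": 0,"rz": 0,"hand": 0.4}
    - {"x": 0,"y": 0,"z": 0,"rx": 0,"ry": 0,"rz": 0,"hand": 0.4}
    - {"x": 0,"y": 0,"z": 0,"rx": 0,"ry": 0,"rz": 0,"hand": 0.4}
    - {"x": 0,"y": 0,"z": 0,"rx": 0,"ry": 0,"rz": 0,"hand": 0.4}
    - {"x": 0,"y": 0,"z": 0,"rx": 0,"ry": 0,"rz": 0,"hand": 0.4}

```text
clock: 14.1
position: [687.2, -73.1, -3.2]
orientation: [-0.002, 1.0, -0.002, -0.002]
wrist_force: [-0.8, 2.4, 6.9]
grip_width: 0.621
```

```bash
python3 - <<'E'
from h import *
p,a,s=pose(); c=cam("wrist",s); im=manip.snapshot("wrist"); print(p,a,px(c,(689,-78,70)))
cv2.imwrite("pics/w9.png",im)
E
```

```text
[687.2020415  -73.10406469  -3.15394169] 90.21423534488662 [309.16328059 323.18327067]
```

Call:
carry_out:
  moves:
    - {"x": 0,"y": 0,"z": 0.1,"rx": 0,"ry": 0,"rz": 0,"hand": 0.4}
    - {"x": 0,"y": 0,"z": 0.25,"rx": 0,"ry": 0,"rz": 0,"hand": 0.4}
    - {"x": 0,"y": 0,"z": 0.4,"rx": 0,"ry": 0,"rz": 0,"hand": 0.4}
    - {"x": 0,"y": 0,"z": 0.5,"rx": 0,"ry": 0,"rz": 0,"hand": 0.4}
    - {"x": 0,"y": 0,"z": 0.5,"rx": 0,"ry": 0,"rz": 0,"hand": 0.4}

```text
clock: 14.65
position: [689.5, -73.6, 126.7]
orientation: [-0.002, 1.0, -0.003, 0.001]
wrist_force: [0.6, -0.9, -0.6]
grip_width: 0.619
```

```bash
python3 - <<'E'
from h import *
print(heldcheck("pics/w9.png",(270,215,380,320),"pics/w10.png"),"orig 270,215"); print(pose())
E
```

```text
(0.9873765707015991, (270, 215)) orig 270,215
(array([688.42242984, -73.49037275, 124.17875559]), np.float64(90.19578310656482), {'clock': 14.7, 'joint_positions': array([-0.10368407,  0.55914051,  0.29204416,  1.30380953, -0.00547669,
       -0.10709894]), 'dq': array([-0.00129051,  0.03391939, -0.05687458, -0.02442014,  0.00061494,
       -0.00083839]), 'joint_torque': array([ 3.19747254e-02, -8.09794378e+01,  3.67129719e+01,  5.55663966e-01,
       -2.31525541e-02,  6.19156685e-05]), 'position': array([688.42242984, -73.49037275, 124.17875559]), 'orientation': array([-1.70757946e-03,  9.99994791e-01, -2.71738343e-03, -3.42538263e-04]), 'wrist_force': array([-0.66301895, -0.85523544, -1.05742395]), 'torque': array([ 0.00176301, -0.04164992,  0.00733395]), 'grip_width': 0.6206457775869443})
```

View pics/w10.png

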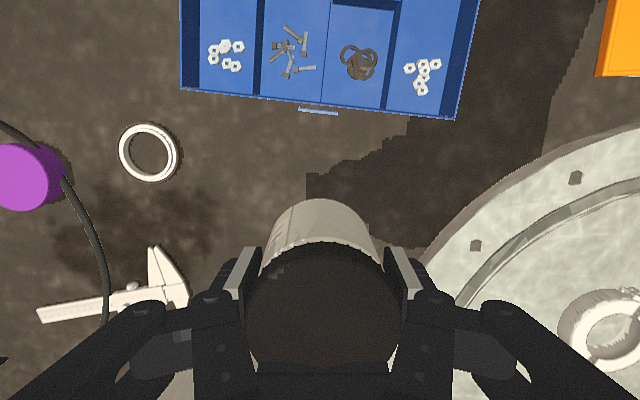

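The jar is held squarely: lid at (322,310), match 0.99 with no shift after the lift. I'm carrying it to the near green pocket.

Call:
carry_out:
  moves:
    - {"x": -0.6,"y": 1,"z": 0,"rx": 0,"ry": 0,"rz": 0,"hand": 0.4}
    - {"x": -0.6,"y": 1,"z": 0,"rx": 0,"ry": 0,"rz": 0,"hand": 0.4}
    - {"x": -0.9,"y": 1,"z": 0,"rx": 0,"ry": 0,"rz": 0,"hand": 0.4}
    - {"x": -0.9,"y": 1,"z": 0,"rx": 0,"ry": 0,"rz": 0,"hand": 0.4}
    - {"x": -0.9,"y": 1,"z": 0,"rx": 0,"ry": 0,"rz": 0,"hand": 0.4}
    - {"x": -0.936,"y": 1,"z": 0,"rx": 0,"ry": 0,"rz": 0,"hand": 0.4}
    - {"x": -0.936,"y": 1,"z": 0,"rx": 0,"ry": 0,"rz": 0,"hand": 0.4}
    - {"x": -0.936,"y": 1,"z": 0,"rx": 0,"ry": 0,"rz": 0,"hand": 0.4}

```text
clock: 15.5
position: [449.5, 178.3, 123.2]
orientation: [-0.004, 1.0, -0.003, -0.002]
wrist_force: [0.8, -1.2, -1.0]
grip_width: 0.614
```

Call:
carry_out:
  moves:
    - {"x": 0,"y": 0.657,"z": 0,"rx": 0,"ry": 0,"rz": 0,"hand": 0.4}
    - {"x": 0,"y": 0.657,"z": 0,"rx": 0,"ry": 0,"rz": 0,"hand": 0.4}
    - {"x": 0,"y": 0.657,"z": 0,"rx": 0,"ry": 0,"rz": 0,"hand": 0.4}
    - {"x": 0,"y": 0.657,"z": 0,"rx": 0,"ry": 0,"rz": 0,"hand": 0.4}
    - {"x": 0,"y": 0.657,"z": 0,"rx": 0,"ry": 0,"rz": 0,"hand": 0.4}

```text
clock: 16.0
position: [449.2, 344.0, 121.6]
orientation: [-0.005, 1.0, -0.003, -0.003]
wrist_force: [-0.7, -0.1, -0.9]
grip_width: 0.616
```

Call:
carry_out:
  moves:
    - {"x": 0.019,"y": -0.013,"z": 0,"rx": 0,"ry": 0,"rz": 0,"hand": 0.4}
    - {"x": 0.019,"y": -0.013,"z": -0.12,"rx": 0,"ry": 0,"rz": 0,"hand": 0.4}
    - {"x": 0.019,"y": -0.013,"z": -0.24,"rx": 0,"ry": 0,"rz": 0,"hand": 0.4}
    - {"x": 0.019,"y": -0.013,"z": -0.36,"rx": 0,"ry": 0,"rz": 0,"hand": 0.4}
    - {"x": 0.019,"y": -0.013,"z": -0.44,"rx": 0,"ry": 0,"rz": 0,"hand": 0.4}
    - {"x": 0.019,"y": -0.013,"z": -0.44,"rx": 0,"ry": 0,"rz": 0,"hand": 0.4}
    - {"x": 0.019,"y": -0.013,"z": -0.44,"rx": 0,"ry": 0,"rz": 0,"hand": 0.4}

```text
clock: 16.7
position: [454.4, 339.2, 12.0]
orientation: [-0.004, 1.0, -0.004, -0.003]
wrist_force: [0.5, -0.2, -0.1]
grip_width: 0.62
```

Still to go down: 12 mm.

Call:
carry_out:
  moves:
    - {"x": 0,"y": 0.006,"z": -0.03,"rx": 0,"ry": 0,"rz": 0,"hand": 0.4}
    - {"x": 0,"y": 0.006,"z": -0.047,"rx": 0,"ry": 0,"rz": 0,"hand": 0.4}
    - {"x": 0,"y": 0.006,"z": -0.047,"rx": 0,"ry": 0,"rz": 0,"hand": 0.4}

```text
clock: 17.0
position: [454.4, 340.6, 0.2]
orientation: [-0.004, 1.0, -0.004, -0.003]
wrist_force: [-1.3, -0.6, -0.4]
grip_width: 0.616
```

Call:
carry_out:
  moves:
    - {"x": 0,"y": 0,"z": 0,"rx": 0,"ry": 0,"rz": 0,"hand": 1}
    - {"x": 0,"y": 0,"z": 0,"rx": 0,"ry": 0,"rz": 0,"hand": 1}
    - {"x": 0,"y": 0,"z": 0,"rx": 0,"ry": 0,"rz": 0,"hand": 1}
    - {"x": 0,"y": 0,"z": 0,"rx": 0,"ry": 0,"rz": 0,"hand": 1}
    - {"x": 0,"y": 0,"z": 0,"rx": 0,"ry": 0,"rz": 0,"hand": 1}
    - {"x": 0,"y": 0,"z": 0.15,"rx": 0,"ry": 0,"rz": 0,"hand": 1}
    - {"x": 0,"y": 0,"z": 0.3,"rx": 0,"ry": 0,"rz": 0,"hand": 1}
    - {"x": 0,"y": 0,"z": 0.46,"rx": 0,"ry": 0,"rz": 0,"hand": 1}
    - {"x": 0,"y": 0,"z": 0.46,"rx": 0,"ry": 0,"rz": 0,"hand": 1}
    - {"x": 0,"y": -0.8,"z": 0.46,"rx": 0,"ry": 0,"rz": 0,"hand": 1}
    - {"x": 0,"y": -0.8,"z": 0.46,"rx": 0,"ry": 0,"rz": 0,"hand": 1}
    - {"x": 0,"y": -0.8,"z": 0.46,"rx": 0,"ry": 0,"rz": 0,"hand": 1}
    - {"x": 0,"y": -0.8,"z": 0.46,"rx": 0,"ry": 0,"rz": 0,"hand": 1}

```text
clock: 18.3
position: [453.8, 138.9, 114.8]
orientation: [-0.005, 1.0, -0.004, -0.003]
wrist_force: [1.0, -0.4, -0.3]
grip_width: 0.997
```

```bash
python3 - <<'E'
from h import *
p,a,s=pose(); c=cam("top"); im=manip.snapshot("top"); print(p,a)
b=cv2.resize(im[170:270,170:300],None,fx=4,fy=4,interpolation=cv2.INTER_CUBIC)
print(((px(c,(455.7,340.8,73))-[170,170])*4),((px(c,(535,351.4,63))-[170,170])*4))
wi=cv2.resize(manip.snapshot("wrist"),None,fx=.8,fy=.8)
o=np.zeros((400+320,520,3),np.uint8); o[:400]=b; o[400:,:512]=wi; cv2.imwrite("pics/chk1.png",cv2.resize(o,None,fx=.83,fy=.83))
c=cam("wrist",s); cc=[]
for P in ((559.4,182.6,3),(479.4,180.8,3)): print(px(c,P))
E
```

```text
[453.83776165 138.92710971 114.78169796] 90.52664024538366
[101.12413303 285.80185738] [ 91.83664145 162.80963011]
[370.88588831 296.48450635]
[373.09668018 213.94203688]
```

View pics/chk1.png

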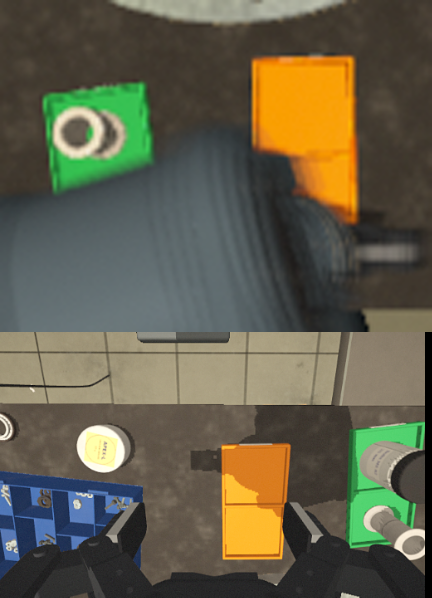

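The jar stands in the near green pocket and the nipple in the far one. The orange tray looks about 12 px from its prediction, possibly because the arm was still settling, so I'm checking that numerically.

```bash
python3 - <<'E'
from h import *
p,a,s=pose(); c=cam("wrist",s); im=manip.snapshot("wrist"); print(p,a); cv2.imwrite("pics/w11.png",im)
hsv=cv2.cvtColor(im,cv2.COLOR_BGR2HSV); m=cv2.inRange(hsv,(8,150,80),(20,255,255)); n,l,st,ce=cv2.connectedComponentsWithStats(m); k=1+np.argmax(st[1:,4]); print(st[k])
hull=cv2.convexHull(cv2.findContours((l==k).astype(np.uint8),0,2)[0][0]); q=cv2.approxPolyDP(hull,6,True)[:,0]; print(q.tolist())
P=np.array([w(c,u,v,10)[:2] for u,v in q]); print(P.round(1).tolist())
t=cam("top"); print(px(c,(519.4,181.7,10)), px(c,(442,-3.7,24)))
E
```

```text
[453.45475844 135.61893277 114.9119559 ] 90.1799094203705
[  329   166   106   177 14205]
[[430, 166], [422, 340], [334, 342], [330, 169]]
[[436.1, 220.1], [600.3, 226.8], [603.3, 144.9], [438.8, 139.8]]
[377.43547268 260.44845978] [144.71994312 175.85954238]
```

The orange tray centre comes out at (519.6,182.9), in agreement with the top view. Next is the reducer.

Call:
carry_out:
  moves:
    - {"x": -0.14,"y": -1,"z": 0,"rx": 0,"ry": 0,"rz": 0,"hand": 1}
    - {"x": -0.14,"y": -1,"z": 0,"rx": 0,"ry": 0,"rz": 0,"hand": 1}
    - {"x": -0.14,"y": -1,"z": 0,"rx": 0,"ry": 0,"rz": 0,"hand": 1}
    - {"x": -0.14,"y": -1,"z": 0,"rx": 0,"ry": 0,"rz": 0,"hand": 1}
    - {"x": -0.14,"y": -1,"z": 0,"rx": 0,"ry": 0,"rz": 0,"hand": 1}
    - {"x": -0.14,"y": -1,"z": 0,"rx": 0,"ry": 0,"rz": 0,"hand": 1}

```text
clock: 19.05
position: [418.8, -115.7, 114.9]
orientation: [0.0, 1.0, -0.004, -0.003]
wrist_force: [-0.1, 0.5, 0.4]
grip_width: 0.996
```

Call:
carry_out:
  moves:
    - {"x": 0,"y": -0.52,"z": 0,"rx": 0,"ry": 0,"rz": 0,"hand": 1}
    - {"x": 0,"y": -0.52,"z": 0,"rx": 0,"ry": 0,"rz": 0,"hand": 1}
    - {"x": 0,"y": -0.52,"z": 0,"rx": 0,"ry": 0,"rz": 0,"hand": 1}
    - {"x": 0,"y": -0.52,"z": 0,"rx": 0,"ry": 0,"rz": 0,"hand": 1}
    - {"x": 0,"y": -0.52,"z": 0,"rx": 0,"ry": 0,"rz": 0,"hand": 1}

```text
clock: 19.55
position: [419.2, -245.2, 114.3]
orientation: [0.001, 1.0, -0.004, -0.003]
wrist_force: [-0.2, 1.2, -0.4]
grip_width: 1.0
```

Call:
carry_out:
  moves:
    - {"x": -0.004,"y": 0.003,"z": -0.12,"rx": 0,"ry": 0,"rz": 0,"hand": 1}
    - {"x": -0.004,"y": 0.003,"z": -0.26,"rx": 0,"ry": 0,"rz": 0,"hand": 1}
    - {"x": -0.004,"y": 0.003,"z": -0.38,"rx": 0,"ry": 0,"rz": 0,"hand": 0.8}
    - {"x": -0.004,"y": 0.003,"z": -0.445,"rx": 0,"ry": 0,"rz": 0,"hand": 0.7}
    - {"x": -0.004,"y": 0.003,"z": -0.445,"rx": 0,"ry": 0,"rz": 0,"hand": 0.7}
    - {"x": -0.004,"y": 0.003,"z": -0.445,"rx": 0,"ry": 0,"rz": 0,"hand": 0.7}

```text
clock: 20.15
position: [418.6, -243.1, 3.4]
orientation: [-0.0, 1.0, -0.004, -0.003]
wrist_force: [-0.3, -0.8, 0.3]
grip_width: 0.702
```

```bash
python3 - <<'E'
from h import *
p,a,s=pose(); c=cam("wrist",s); im=manip.snapshot("wrist"); print(p,a,s["wrist_force"],s["grip_width"]); cv2.imwrite("pics/w12.png",im)
for z in (10,32,45): print(z,px(c,(418.2,-244.2,z)),px(c,(418.2,-229.2,z)))
for z in (28,32,36,40): print("front",z,px(c,p+[-11,0,z]))
cv2.imwrite("pics/w12c.png",im[150:400,150:490])
E
```

```text
[ 418.6371904  -243.14080017    3.41574269] 90.04454079313497 [-0.26713934 -0.76943454  0.26971228] 0.702199850470853
10 [321.9688678  238.67283664] [351.31508426 238.74590172]
32 [321.53730135 257.51359073] [354.82332285 257.60915429]
45 [321.22316268 271.22783887] [357.37733305 271.34166945]
front 28 [323.90800137 235.18991581]
front 32 [323.87556519 238.66718121]
front 36 [323.84143881 242.32564225]
front 40 [323.80548657 246.1798406 ]
```

View pics/w12c.png

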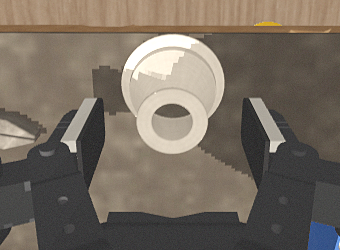

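The neck top is at crop (173,121), centred between the pads, but the tips are still level with the top of the neck (offset about +41 here). I'm going 8 mm lower before closing.

Call:
carry_out:
  moves:
    - {"x": -0.002,"y": 0,"z": -0.034,"rx": 0,"ry": 0,"rz": 0,"hand": 0.7}
    - {"x": -0.002,"y": 0,"z": -0.034,"rx": 0,"ry": 0,"rz": 0,"hand": 0.1}
    - {"x": -0.002,"y": 0,"z": -0.034,"rx": 0,"ry": 0,"rz": 0,"hand": 0.1}
    - {"x": -0.002,"y": 0,"z": -0.034,"rx": 0,"ry": 0,"rz": 0,"hand": 0.1}
    - {"x": -0.002,"y": 0,"z": -0.034,"rx": 0,"ry": 0,"rz": 0,"hand": 0.1}
    - {"x": -0.002,"y": 0,"z": -0.034,"rx": 0,"ry": 0,"rz": 0,"hand": 0.1}
    - {"x": -0.002,"y": 0,"z": -0.034,"rx": 0,"ry": 0,"rz": 0,"hand": 0.1}
    - {"x": -0.002,"y": 0,"z": -0.034,"rx": 0,"ry": 0,"rz": 0,"hand": 0.1}
  force: 70

```text
clock: 21.0
position: [418.7, -243.5, -3.9]
orientation: [-0.0, 1.0, -0.004, -0.002]
wrist_force: [-1.7, 1.7, 5.8]
grip_width: 0.296
```

```bash
python3 - <<'E'
from h import *
p,a,s=pose(); im=manip.snapshot("wrist"); print(p,a,s["wrist_force"],s["grip_width"]); cv2.imwrite("pics/w13.png",im)
E
```

```text
[ 418.73071815 -243.5149893    -3.89988441] 90.0255410815416 [-1.6665783   1.73314984  5.82510198] 0.2955790775252293
```

Call:
carry_out:
  moves:
    - {"x": 0,"y": 0,"z": 0.05,"rx": 0,"ry": 0,"rz": 0,"hand": 0.1}
    - {"x": 0,"y": 0,"z": 0.15,"rx": 0,"ry": 0,"rz": 0,"hand": 0.1}
    - {"x": 0,"y": 0,"z": 0.3,"rx": 0,"ry": 0,"rz": 0,"hand": 0.1}
    - {"x": 0,"y": 0,"z": 0.4,"rx": 0,"ry": 0,"rz": 0,"hand": 0.1}
    - {"x": 0,"y": 0,"z": 0.4,"rx": 0,"ry": 0,"rz": 0,"hand": 0.1}

```text
clock: 21.55
position: [420.7, -244.8, 99.5]
orientation: [-0.0, 1.0, -0.005, 0.0]
wrist_force: [0.6, -0.5, -2.0]
grip_width: 0.295
```

```bash
python3 - <<'E'
from h import *
print(heldcheck("pics/w13.png",(270,200,375,310),"pics/w14.png"),"orig 270,200"); p,a,s=pose(); print(p,a,s["grip_width"],s["wrist_force"])
E
```

```text
(0.9819241762161255, (270, 200)) orig 270,200
[ 419.77917575 -244.23345423   97.59077251] 90.00800183175382 0.2944545502833022 [ 0.15011967 -0.55006944 -1.28523582]
```

Call:
carry_out:
  moves:
    - {"x": 0.3,"y": 1,"z": 0.04,"rx": 0,"ry": 0,"rz": 0,"hand": 0.1}
    - {"x": 0.3,"y": 1,"z": 0.04,"rx": 0,"ry": 0,"rz": 0,"hand": 0.1}
    - {"x": 0.3,"y": 1,"z": 0.04,"rx": 0,"ry": 0,"rz": 0,"hand": 0.1}
    - {"x": 0.3,"y": 1,"z": 0.04,"rx": 0,"ry": 0,"rz": 0,"hand": 0.1}
    - {"x": 0.3,"y": 1,"z": 0.04,"rx": 0,"ry": 0,"rz": 0,"hand": 0.1}
    - {"x": 0.3,"y": 1,"z": 0.04,"rx": 0,"ry": 0,"rz": 0,"hand": 0.1}

```text
clock: 22.2
position: [495.2, 9.9, 106.4]
orientation: [-0.002, 1.0, -0.004, -0.001]
wrist_force: [0.1, -0.8, -1.7]
grip_width: 0.289
```

Call:
carry_out:
  moves:
    - {"x": 0.26,"y": 0.71,"z": 0,"rx": 0,"ry": 0,"rz": 0,"hand": 0.1}
    - {"x": 0.26,"y": 0.71,"z": 0,"rx": 0,"ry": 0,"rz": 0,"hand": 0.1}
    - {"x": 0.26,"y": 0.71,"z": 0,"rx": 0,"ry": 0,"rz": 0,"hand": 0.1}
    - {"x": 0.26,"y": 0.71,"z": 0,"rx": 0,"ry": 0,"rz": 0,"hand": 0.1}
    - {"x": 0.26,"y": 0.71,"z": 0,"rx": 0,"ry": 0,"rz": 0,"hand": 0.1}
    - {"x": 0.26,"y": 0.71,"z": 0,"rx": 0,"ry": 0,"rz": 0,"hand": 0.1}

```text
clock: 22.8
position: [559.4, 187.6, 104.5]
orientation: [-0.003, 1.0, -0.005, -0.003]
wrist_force: [0.4, 0.2, -1.3]
grip_width: 0.297
```

Call:
carry_out:
  moves:
    - {"x": 0.002,"y": -0.016,"z": -0.1,"rx": 0,"ry": 0,"rz": 0,"hand": 0.1}
    - {"x": 0.002,"y": -0.016,"z": -0.22,"rx": 0,"ry": 0,"rz": 0,"hand": 0.1}
    - {"x": 0.002,"y": -0.016,"z": -0.34,"rx": 0,"ry": 0,"rz": 0,"hand": 0.1}
    - {"x": 0.002,"y": -0.016,"z": -0.385,"rx": 0,"ry": 0,"rz": 0,"hand": 0.1}
    - {"x": 0.002,"y": -0.016,"z": -0.385,"rx": 0,"ry": 0,"rz": 0,"hand": 0.1}
    - {"x": 0.002,"y": -0.016,"z": -0.385,"rx": 0,"ry": 0,"rz": 0,"hand": 0.1}

```text
clock: 23.4
position: [560.3, 183.0, 9.1]
orientation: [-0.002, 1.0, -0.005, -0.003]
wrist_force: [-0.2, 0.9, -0.2]
grip_width: 0.289
```

Call:
carry_out:
  moves:
    - {"x": 0,"y": 0.002,"z": -0.025,"rx": 0,"ry": 0,"rz": 0,"hand": 0.1}
    - {"x": 0,"y": 0.002,"z": -0.038,"rx": 0,"ry": 0,"rz": 0,"hand": 0.1}
    - {"x": 0,"y": 0.002,"z": -0.038,"rx": 0,"ry": 0,"rz": 0,"hand": 0.1}
    - {"x": 0,"y": 0.002,"z": -0.038,"rx": 0,"ry": 0,"rz": 0,"hand": 0.1}

```text
clock: 23.8
position: [560.4, 183.7, -0.1]
orientation: [-0.003, 1.0, -0.005, -0.002]
wrist_force: [-0.2, 0.4, -2.1]
grip_width: 0.294
```

Call:
carry_out:
  moves:
    - {"x": 0,"y": 0,"z": 0,"rx": 0,"ry": 0,"rz": 0,"hand": 0.5}
    - {"x": 0,"y": 0,"z": 0,"rx": 0,"ry": 0,"rz": 0,"hand": 0.8}
    - {"x": 0,"y": 0,"z": 0,"rx": 0,"ry": 0,"rz": 0,"hand": 0.8}
    - {"x": 0,"y": 0,"z": 0,"rx": 0,"ry": 0,"rz": 0,"hand": 0.8}
    - {"x": 0,"y": 0,"z": 0,"rx": 0,"ry": 0,"rz": 0,"hand": 0.8}
    - {"x": 0,"y": 0,"z": 0.1,"rx": 0,"ry": 0,"rz": 0,"hand": 1}
    - {"x": 0,"y": 0,"z": 0.25,"rx": 0,"ry": 0,"rz": 0,"hand": 1}
    - {"x": 0,"y": 0,"z": 0.4,"rx": 0,"ry": 0,"rz": 0,"hand": 1}
    - {"x": 0,"y": 0,"z": 0.4,"rx": 0,"ry": 0,"rz": 0,"hand": 1}

```text
clock: 24.7
position: [563.3, 184.6, 105.0]
orientation: [-0.002, 1.0, -0.003, 0.001]
wrist_force: [-0.2, 0.0, -0.1]
grip_width: 1.002
```

```bash
python3 - <<'E'
from h import *
p,a,s=pose(); c=cam("wrist",s); im=manip.snapshot("wrist"); print(p,a,s["clock"]); cv2.imwrite("pics/w15.png",im)
print("expected neck",px(c,(559.5,183.5,48)))
g=cv2.GaussianBlur(cv2.cvtColor(im,cv2.COLOR_BGR2HSV)[:,:,1],(3,3),0)
m=cv2.inRange(g,0,90); x,y=px(c,(559.5,183.5,30)).astype(int); mm=m[y-45:y+45,x-45:x+45]; n,l,st,ce=cv2.connectedComponentsWithStats(mm)
for k in range(1,n):
  if st[k,4]>200: print(st[k]+[x-45,y-45,0,0,0])
E
```

```text
[563.2691779  184.60265741 105.01249851] 90.28357645751834 24.7
expected neck [322.71220061 197.45106875]
[ 289  149   68   69 3215]
```

Call:
carry_out:
  moves:
    - {"x": -0.485,"y": -0.753,"z": 0,"rx": 0,"ry": 0,"rz": 0,"hand": 1}
    - {"x": -0.485,"y": -0.753,"z": 0,"rx": 0,"ry": 0,"rz": 0,"hand": 1}
    - {"x": -0.485,"y": -0.753,"z": 0,"rx": 0,"ry": 0,"rz": 0,"hand": 1}
    - {"x": -0.485,"y": -0.753,"z": 0,"rx": 0,"ry": 0,"rz": 0,"hand": 1}
    - {"x": -0.485,"y": -0.753,"z": 0,"rx": 0,"ry": 0,"rz": 0,"hand": 1}
    - {"x": -0.485,"y": -0.753,"z": 0,"rx": 0,"ry": 0,"rz": 0,"hand": 1}
    - {"x": -0.485,"y": -0.753,"z": 0,"rx": 0,"ry": 0,"rz": 0,"hand": 1}

```text
clock: 25.45
position: [440.7, -4.3, 102.1]
orientation: [-0.002, 1.0, -0.004, -0.0]
wrist_force: [0.5, 0.6, -0.2]
grip_width: 1.002
```

```bash
cat >> h.py <<'E'
def lid(im,q,r,lo=150):
    "bright round blob near q: min enclosing circle"
    x,y=np.array(q).astype(int); x0,y0=max(x-r,0),max(y-r,0); v=im[y0:y+r,x0:x+r].max(2); n,l,st,ce=cv2.connectedComponentsWithStats(cv2.inRange(v,lo,255)); k=1+np.argmax(st[1:,4])
    ct=cv2.findContours((l==k).astype(np.uint8),0,2)[0][0]; (a,b),rad=cv2.minEnclosingCircle(ct); return a+x0,b+y0,rad,st[k].tolist()
E
python3 - <<'E'
from h import *
p,a,s=pose(); c=cam("wrist",s); im=manip.snapshot("wrist"); print(p,a,s["clock"]); cv2.imwrite("pics/w16.png",im)
q=px(c,(442,-3.7,24)); print(q, np.linalg.norm(px(c,(442,24.3,24))-q)); L=lid(im,q,55); print(L, w(c,L[0],L[1],24))
E
```

```text
[440.66930005  -4.2618398  102.09180856] 90.20487459505932 25.45
[325.16990451 196.35406448] 37.599079188540635
(np.float64(326.3048439025879), np.float64(195.0948257446289), 37.5370979309082, [20, 17, 74, 75, 4289]) [441.02074957  -2.85960693  24.        ]
```

Call:
carry_out:
  moves:
    - {"x": 0.003,"y": 0.005,"z": -0.15,"rx": 0,"ry": 0,"rz": 0,"hand": 1}
    - {"x": 0.003,"y": 0.005,"z": -0.3,"rx": 0,"ry": 0,"rz": 0,"hand": 1}
    - {"x": 0.003,"y": 0.005,"z": -0.42,"rx": 0,"ry": 0,"rz": 0,"hand": 1}
    - {"x": 0.003,"y": 0.005,"z": -0.52,"rx": 0,"ry": 0,"rz": 0,"hand": 1}
    - {"x": 0.003,"y": 0.005,"z": -0.525,"rx": 0,"ry": 0,"rz": 0,"hand": 1}
    - {"x": 0.003,"y": 0.005,"z": -0.525,"rx": 0,"ry": 0,"rz": 0,"hand": 1}
  force: 50

```text
clock: 26.1
position: [441.9, -1.8, -29.4]
orientation: [-0.003, 1.0, -0.004, -0.001]
wrist_force: [0.8, 0.1, 0.0]
grip_width: 1.004
```

Call:
carry_out:
  moves:
    - {"x": 0,"y": 0,"z": 0,"rx": 0,"ry": 0,"rz": 0,"hand": 0.4}
    - {"x": 0,"y": 0,"z": 0,"rx": 0,"ry": 0,"rz": 0,"hand": 0.4}
    - {"x": 0,"y": 0,"z": 0,"rx": 0,"ry": 0,"rz": 0,"hand": 0.4}
    - {"x": 0,"y": 0,"z": 0,"rx": 0,"ry": 0,"rz": 0,"hand": 0.4}
    - {"x": 0,"y": 0,"z": 0,"rx": 0,"ry": 0,"rz": 0,"hand": 0.4}
    - {"x": 0,"y": 0,"z": 0,"rx": 0,"ry": 0,"rz": 0,"hand": 0.4}

```text
clock: 26.7
position: [443.2, -1.6, -27.8]
orientation: [-0.003, 1.0, -0.004, 0.001]
wrist_force: [-1.9, 1.0, 9.2]
grip_width: 0.639
```

```bash
python3 - <<'E'
from h import *
p,a,s=pose(); c=cam("wrist",s); im=manip.snapshot("wrist"); print(p,a,s["clock"],s["grip_width"],s["wrist_force"]); cv2.imwrite("pics/w17.png",im)
q=px(c,(441,-3,24)); print(q); 
for z in (30,34,38,42,46): print("front",z,px(c,p+[-11,28,z]))
cv2.imwrite("pics/w17c.png",im[150:400,170:490])
E
```

```text
[443.17821302  -1.63300481 -27.84034005] 90.34209648024084 26.7 0.6392338858043217 [-1.93851679  1.03996575  9.22515484]
[320.22769143 280.83215855]
front 30 [387.95743803 237.99855539]
front 34 [389.57311371 241.6691627 ]
front 38 [391.27397358 245.53329755]
front 42 [393.06693689 249.60667955]
front 46 [394.95969308 253.90677813]
```

View pics/w17c.png

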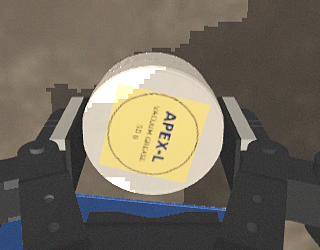

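The tin is gripped with its yellow label at crop (153,133), centred between the pads, and the tips are about 13 mm above the bench. I'm carrying it to the near orange pocket.

Call:
carry_out:
  moves:
    - {"x": 0,"y": 0,"z": 0.06,"rx": 0,"ry": 0,"rz": 0,"hand": 0.4}
    - {"x": 0,"y": 0,"z": 0.2,"rx": 0,"ry": 0,"rz": 0,"hand": 0.4}
    - {"x": 0,"y": 0,"z": 0.36,"rx": 0,"ry": 0,"rz": 0,"hand": 0.4}
    - {"x": 0.05,"y": 0.2,"z": 0.36,"rx": 0,"ry": 0,"rz": 0,"hand": 0.4}
    - {"x": 0.152,"y": 0.732,"z": 0.36,"rx": 0,"ry": 0,"rz": 0,"hand": 0.4}
    - {"x": 0.152,"y": 0.732,"z": 0.36,"rx": 0,"ry": 0,"rz": 0,"hand": 0.4}
    - {"x": 0.152,"y": 0.732,"z": 0.36,"rx": 0,"ry": 0,"rz": 0,"hand": 0.4}
    - {"x": 0.152,"y": 0.732,"z": 0.36,"rx": 0,"ry": 0,"rz": 0,"hand": 0.4}
    - {"x": 0.152,"y": 0.732,"z": 0.36,"rx": 0,"ry": 0,"rz": 0,"hand": 0.4}

```text
clock: 27.65
position: [481.1, 182.1, 62.6]
orientation: [-0.004, 1.0, -0.004, 0.001]
wrist_force: [-0.3, -0.3, -1.8]
grip_width: 0.636
```

```bash
python3 - <<'E'
from h import *
print(heldcheck("pics/w17.png",(255,210,390,345),"pics/w18.png"),"orig 255,210"); p,a,s=pose(); print(p,a,s["grip_width"],s["wrist_force"])
E
```

```text
(0.7723522782325745, (255, 210)) orig 255,210
[480.81356981 181.19448456  62.47465624] 90.37759927568796 0.6365739203442453 [ 0.27238341 -0.1833601  -1.7771872 ]
```

Call:
carry_out:
  moves:
    - {"x": 0.002,"y": 0,"z": -0.13,"rx": 0,"ry": 0,"rz": 0,"hand": 0.4}
    - {"x": 0.002,"y": 0,"z": -0.26,"rx": 0,"ry": 0,"rz": 0,"hand": 0.4}
    - {"x": 0.002,"y": 0,"z": -0.31,"rx": 0,"ry": 0,"rz": 0,"hand": 0.4}
    - {"x": 0.002,"y": 0,"z": -0.31,"rx": 0,"ry": 0,"rz": 0,"hand": 0.4}
    - {"x": 0.002,"y": 0,"z": -0.31,"rx": 0,"ry": 0,"rz": 0,"hand": 0.4}

```text
clock: 28.2
position: [481.5, 180.3, -14.4]
orientation: [-0.003, 1.0, -0.004, 0.001]
wrist_force: [0.3, -0.3, -0.7]
grip_width: 0.637
```

Call:
carry_out:
  moves:
    - {"x": 0,"y": 0.005,"z": -0.025,"rx": 0,"ry": 0,"rz": 0,"hand": 0.4}
    - {"x": 0,"y": 0.005,"z": -0.04,"rx": 0,"ry": 0,"rz": 0,"hand": 0.4}
    - {"x": 0,"y": 0.005,"z": -0.04,"rx": 0,"ry": 0,"rz": 0,"hand": 0.4}
    - {"x": 0,"y": 0.005,"z": -0.04,"rx": 0,"ry": 0,"rz": 0,"hand": 0.4}

```text
clock: 28.6
position: [481.5, 181.6, -24.2]
orientation: [-0.003, 1.0, -0.004, 0.001]
wrist_force: [-0.3, -0.6, -1.5]
grip_width: 0.641
```

Call:
carry_out:
  moves:
    - {"x": 0,"y": 0,"z": 0,"rx": 0,"ry": 0,"rz": 0,"hand": 0.8}
    - {"x": 0,"y": 0,"z": 0,"rx": 0,"ry": 0,"rz": 0,"hand": 0.9}
    - {"x": 0,"y": 0,"z": 0,"rx": 0,"ry": 0,"rz": 0,"hand": 0.9}
    - {"x": 0,"y": 0,"z": 0,"rx": 0,"ry": 0,"rz": 0,"hand": 0.9}
    - {"x": 0,"y": 0,"z": 0.1,"rx": 0,"ry": 0,"rz": 0,"hand": 1}
    - {"x": 0,"y": 0,"z": 0.25,"rx": 0,"ry": 0,"rz": 0,"hand": 1}
    - {"x": 0,"y": 0,"z": 0.4,"rx": 0,"ry": 0,"rz": 0,"hand": 1}
    - {"x": 0,"y": 0,"z": 0.52,"rx": 0,"ry": 0,"rz": 0,"hand": 1}
    - {"x": 0,"y": 0,"z": 0.52,"rx": 0,"ry": 0,"rz": 0,"hand": 1}
    - {"x": 0,"y": 0,"z": 0.52,"rx": 0,"ry": 0,"rz": 0,"hand": 1}
    - {"x": 0,"y": 0,"z": 0.52,"rx": 0,"ry": 0,"rz": 0,"hand": 1}

```text
clock: 29.7
position: [480.8, 181.3, 104.7]
orientation: [-0.003, 1.0, -0.004, 0.0]
wrist_force: [0.3, -0.5, 0.9]
grip_width: 0.999
```

```bash
python3 - <<'E'
from h import *
p,a,s=pose(); c=cam("wrist",s); im=manip.snapshot("wrist"); print(p,a,s["clock"]); cv2.imwrite("pics/w19.png",im)
q=px(c,(479.5,181.5,27)); print(q, np.linalg.norm(px(c,(479.5,209.5,27))-q))
hsv=cv2.cvtColor(im,cv2.COLOR_BGR2HSV); x,y=q.astype(int); r=52; S=hsv[y-r:y+r,x-r:x+r]
m=cv2.inRange(S,(0,0,90),(180,120,255))|cv2.inRange(S,(21,0,90),(40,255,255)); n,l,st,ce=cv2.connectedComponentsWithStats(m); k=1+np.argmax(st[1:,4]); (u,v),rad=cv2.minEnclosingCircle(cv2.findContours((l==k).astype(np.uint8),0,2)[0][0]); u+=x-r; v+=y-r
print(st[k],u,v,rad,w(c,u,v,27)); 
cv2.imwrite("pics/w19c.png",im[100:320,200:440])
E
```

```text
[480.79811013 181.31698898 104.72197193] 90.30196766045601 29.7
[324.71458477 193.058725  ] 37.75745809530893
[   6    0   95   90 6831] 325.4462356567383 183.44623565673828 62.99958801269531 [472.15350544 181.99525215  27.        ]
```

```bash
cat >> h.py <<'E'
def circ(im,q,rad,tol=10,dr=2):
    "best circle near q by radial edge strength over centre/radius grid"
    g=cv2.GaussianBlur(cv2.cvtColor(im,cv2.COLOR_BGR2GRAY),(3,3),0).astype(np.float32)
    t=np.linspace(0,2*np.pi,180,endpoint=False); best=[]
    for r in np.arange(rad-dr,rad+dr+.1,.5):
        for u in np.arange(q[0]-tol,q[0]+tol+.1,.5):
            for v in np.arange(q[1]-tol,q[1]+tol+.1,.5):
                f=lambda R:cv2.remap(g,(u+R*np.cos(t)).astype(np.float32)[None],(v+R*np.sin(t)).astype(np.float32)[None],1)[0]
                best.append((np.clip(f(r-1.5)-f(r+1.5),-10,40).mean(),u,v,r))
    return max(best)
E
python3 - <<'E'
from h import *
im=cv2.imread("pics/w19.png"); 
s={"position":np.array([480.79811013,181.31698898,104.72197193]),"orientation":manip.read_state()["orientation"]}; c=cam("wrist",s)
b=circ(im,px(c,(479.5,181.5,27)),37.5); print(b,w(c,b[1],b[2],27))
im=cv2.imread("pics/w16.png"); s["position"]=np.array([440.669,-4.262,102.09]); c=cam("wrist",s); b=circ(im,(325,196),37.5); print(b,w(c,b[1],b[2],24))
E
```

```text
(np.float32(33.54663), np.float64(324.23131029754387), np.float64(194.11122488391868), np.float64(37.0)) [480.27301942 181.13316551  27.        ]
(np.float32(40.0), np.float64(327.5), np.float64(196.5), np.float64(37.0)) [442.08038233  -2.00033219  24.        ]
```

Call:
carry_out:
  moves:
    - {"x": 0.4,"y": -1,"z": 0,"rx": 0,"ry": 0,"rz": 0,"hand": 1}
    - {"x": 0.4,"y": -1,"z": 0,"rx": 0,"ry": 0,"rz": 0,"hand": 1}
    - {"x": 0.4,"y": -1,"z": 0,"rx": 0,"ry": 0,"rz": 0,"hand": 1}
    - {"x": 0.4,"y": -1,"z": 0,"rx": 0,"ry": 0,"rz": 0,"hand": 1}
    - {"x": 0.4,"y": -1,"z": 0,"rx": 0,"ry": 0,"rz": 0,"hand": 1}
    - {"x": 0.4,"y": -1,"z": 0,"rx": 0,"ry": 0,"rz": 0,"hand": 0.85}

```text
clock: 30.35
position: [581.2, -72.6, 102.9]
orientation: [-0.001, 1.0, -0.004, -0.001]
wrist_force: [0.8, 0.3, -0.7]
grip_width: 0.864
```

Call:
carry_out:
  moves:
    - {"x": 0.34,"y": -0.63,"z": 0,"rx": 0,"ry": 0,"rz": 0,"hand": 0.85}
    - {"x": 0.34,"y": -0.63,"z": 0,"rx": 0,"ry": 0,"rz": 0,"hand": 0.85}
    - {"x": 0.34,"y": -0.63,"z": 0,"rx": 0,"ry": 0,"rz": 0,"hand": 0.85}
    - {"x": 0.34,"y": -0.63,"z": 0,"rx": 0,"ry": 0,"rz": 0,"hand": 0.85}
    - {"x": 0.34,"y": -0.63,"z": 0,"rx": 0,"ry": 0,"rz": 0,"hand": 0.85}
    - {"x": 0.34,"y": -0.63,"z": 0,"rx": 0,"ry": 0,"rz": 0,"hand": 0.85}
    - {"x": 0.34,"y": -0.63,"z": 0,"rx": 0,"ry": 0,"rz": 0,"hand": 0.85}

```text
clock: 31.05
position: [665.4, -228.8, 102.1]
orientation: [-0.001, 1.0, -0.004, -0.002]
wrist_force: [-1.0, 0.5, 0.2]
grip_width: 0.849
```

```bash
python3 - <<'E'
from h import *
p,a,s=pose(); c=cam("wrist",s); im=manip.snapshot("wrist"); print(p,a,s["clock"],s["grip_width"]); cv2.imwrite("pics/w20.png",im)
q=px(c,(665.2,-224.6,8)); R=np.linalg.norm(px(c,(665.2,-201.6,8))-q); print(q,R)
v=cv2.inRange(im.max(2)[int(q[1])-50:int(q[1])+50,int(q[0])-50:int(q[0])+50],130,255); n,l,st,ce=cv2.connectedComponentsWithStats(v); k=1+np.argmax(st[1:,4]); print(st[k],ce[k])
(u,vv),r=cv2.minEnclosingCircle(cv2.findContours((l==k).astype(np.uint8),0,2)[0][0]); u+=int(q[0])-50; vv+=int(q[1])-50; print(u,vv,r,w(c,u,vv,6))
E
```

```text
[ 665.4472441  -228.7785263   102.14720483] 90.16549091753218 31.05 0.849160810780654
[329.79563771 189.21270463] 29.199485854023308
[   0    0  100  100 6021] [40.4108952  41.80916791]
328.5 184.5 67.2347640991211 [ 661.87486029 -225.62541915    6.        ]
```

```bash
python3 - <<'E'
from h import *
im=cv2.imread("pics/w20.png"); st=manip.read_state(); st["position"]=np.array([665.447,-228.779,102.147]); c=cam("wrist",st)
for R in (29,33): b=circ(im,(329.8,189.2),R,8,2); print(b,w(c,b[1],b[2],7))
cv2.imwrite("pics/w20c.png",cv2.resize(im[130:250,260:400],None,fx=3,fy=3))
v=im[:,:,:].max(2)[189,270:390]; print(v.tolist())
E
```

```text
(np.float32(40.0), np.float64(331.3), np.float64(189.7), np.float64(30.0)) [ 665.91928852 -223.41740378    7.        ]
(np.float32(40.0), np.float64(330.8), np.float64(188.7), np.float64(31.0)) [ 665.10331966 -223.82025031    7.        ]
[165, 167, 168, 166, 164, 160, 164, 154, 161, 159, 161, 162, 166, 159, 164, 159, 164, 119, 125, 126, 102, 105, 101, 100, 101, 104, 98, 133, 124, 102, 219, 255, 255, 240, 255, 255, 248, 110, 93, 103, 104, 103, 109, 104, 107, 101, 105, 103, 103, 103, 103, 106, 104, 97, 167, 170, 104, 105, 102, 103, 107, 103, 100, 103, 105, 99, 107, 108, 105, 100, 104, 109, 112, 104, 106, 108, 104, 103, 111, 108, 109, 106, 103, 95, 162, 255, 255, 255, 255, 255, 255, 116, 117, 132, 97, 111, 115, 112, 110, 111, 109, 108, 106, 108, 105, 108, 111, 105, 107, 111, 109, 114, 109, 116, 108, 115, 116, 113, 115, 114]
```

Call:
carry_out:
  moves:
    - {"x": 0,"y": 0.021,"z": -0.1,"rx": 0,"ry": 0,"rz": 0,"hand": 0.85}
    - {"x": 0,"y": 0.021,"z": -0.25,"rx": 0,"ry": 0,"rz": 0,"hand": 0.85}
    - {"x": 0,"y": 0.021,"z": -0.4,"rx": 0,"ry": 0,"rz": 0,"hand": 0.85}
    - {"x": 0,"y": 0.021,"z": -0.48,"rx": 0,"ry": 0,"rz": 0,"hand": 0.85}
    - {"x": 0,"y": 0.021,"z": -0.48,"rx": 0,"ry": 0,"rz": 0,"hand": 0.85}
    - {"x": 0,"y": 0.021,"z": -0.48,"rx": 0,"ry": 0,"rz": 0,"hand": 0.85}

```text
clock: 31.7
position: [665.8, -222.4, -16.5]
orientation: [-0.002, 1.0, -0.004, -0.001]
wrist_force: [-0.2, -0.4, 0.4]
grip_width: 0.852
```

```bash
python3 - <<'E'
from h import *
p,a,s=pose(); c=cam("wrist",s); im=manip.snapshot("wrist"); print(p,a,s["clock"],s["grip_width"]); cv2.imwrite("pics/w21.png",im)
q=px(c,(665.5,-223.6,7)); R=np.linalg.norm(px(c,(665.5,-199.6,7))-q); print(q,R)
b=circ(im,q,R,10,4); print(b,w(c,b[1],b[2],7))
E
```

```text
[ 665.77200625 -222.44339969  -16.53364774] 90.25524734787174 31.7 0.8516816318444016
[321.41328653 253.27798944] 51.66100796515434
(np.float32(39.020927), np.float64(319.9132865306793), np.float64(251.77798944425408), np.float64(49.66100796515434)) [ 664.74473786 -224.29851109    7.        ]
```

Call:
carry_out:
  moves:
    - {"x": -0.002,"y": -0.006,"z": -0.04,"rx": 0,"ry": 0,"rz": 0,"hand": 0.85}
    - {"x": -0.002,"y": -0.006,"z": -0.08,"rx": 0,"ry": 0,"rz": 0,"hand": 0.85}
    - {"x": -0.002,"y": -0.006,"z": -0.08,"rx": 0,"ry": 0,"rz": 0,"hand": 0.85}
  force: 40

```text
clock: 32.05
position: [665.2, -224.2, -36.8]
orientation: [-0.002, 1.0, -0.004, -0.001]
wrist_force: [-0.0, -0.1, -0.4]
grip_width: 0.85
```

Call:
carry_out:
  moves:
    - {"x": 0,"y": 0,"z": 0,"rx": 0,"ry": 0,"rz": 0,"hand": 0.45}
    - {"x": 0,"y": 0,"z": 0,"rx": 0,"ry": 0,"rz": 0,"hand": 0.4}
    - {"x": 0,"y": 0,"z": 0,"rx": 0,"ry": 0,"rz": 0,"hand": 0.4}
    - {"x": 0,"y": 0,"z": 0,"rx": 0,"ry": 0,"rz": 0,"hand": 0.4}
    - {"x": 0,"y": 0,"z": 0,"rx": 0,"ry": 0,"rz": 0,"hand": 0.4}
    - {"x": 0,"y": 0,"z": 0,"rx": 0,"ry": 0,"rz": 0,"hand": 0.4}
    - {"x": 0,"y": 0,"z": 0,"rx": 0,"ry": 0,"rz": 0,"hand": 0.4}

```text
clock: 32.75
position: [666.6, -223.8, -32.2]
orientation: [-0.002, 1.0, -0.004, 0.001]
wrist_force: [-8.4, 4.8, 30.4]
grip_width: 0.533
```

```bash
python3 - <<'E'
from h import *
p,a,s=pose(); c=cam("wrist",s); im=manip.snapshot("wrist"); print(p,a,s["clock"],s["grip_width"],s["wrist_force"]); cv2.imwrite("pics/w22.png",im)
q=px(c,(665,-224,7)); R=np.linalg.norm(px(c,(665,-200,7))-q); print(q,R)
b=circ(im,q,R,10,4); print(b,w(c,b[1],b[2],7))
E
```

```text
[ 666.61070454 -223.75133578  -32.23419068] 90.26738758409543 32.75 0.5334050687403633 [-8.38825938  4.84350078 30.37604455]
[323.20696755 266.84129145] 57.07637075371741
(np.float32(36.912743), np.float64(322.70696754619604), np.float64(264.841291447133), np.float64(54.07637075371741)) [ 664.07135065 -224.213885      7.        ]
```

The tips reached the bench (30 N upward), with the ring gripped at opening 0.53. I'm lifting it off.

Call:
carry_out:
  moves:
    - {"x": 0,"y": 0,"z": 0.01,"rx": 0,"ry": 0,"rz": 0,"hand": 0.4}
    - {"x": 0,"y": 0,"z": 0.06,"rx": 0,"ry": 0,"rz": 0,"hand": 0.4}
    - {"x": 0,"y": 0,"z": 0.2,"rx": 0,"ry": 0,"rz": 0,"hand": 0.4}
    - {"x": 0,"y": 0,"z": 0.4,"rx": 0,"ry": 0,"rz": 0,"hand": 0.4}
    - {"x": 0,"y": 0,"z": 0.4,"rx": 0,"ry": 0,"rz": 0,"hand": 0.4}
    - {"x": 0,"y": 0,"z": 0.4,"rx": 0,"ry": 0,"rz": 0,"hand": 0.4}

```text
clock: 33.4
position: [667.7, -224.2, 69.8]
orientation: [-0.002, 1.0, -0.004, 0.003]
wrist_force: [-0.4, 0.4, 0.0]
grip_width: 0.531
```

```bash
python3 - <<'E'
from h import *
print(heldcheck("pics/w22.png",(265,208,382,322),"pics/w23.png"),"orig 265,208"); p,a,s=pose(); print(p,a,s["grip_width"],s["wrist_force"])
cv2.imwrite("pics/w23c.png",np.hstack([cv2.imread(f"pics/{n}.png")[170:370,200:450] for n in("w22","w23")]))
E
```

```text
(0.9444490075111389, (265, 208)) orig 265,208
[ 666.63585082 -223.87279924   68.02646413] 90.25860853093425 0.527430365377468 [-0.12455014 -0.00901986 -0.73006258]
```

View pics/w23c.png

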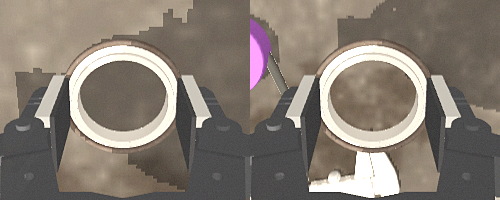

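The ring is held flat between the pads, with no shift after the lift. I'm carrying it to the tin.

Call:
carry_out:
  moves:
    - {"x": -0.36,"y": 1,"z": 0,"rx": 0,"ry": 0,"rz": 0,"hand": 0.4}
    - {"x": -0.36,"y": 1,"z": 0,"rx": 0,"ry": 0,"rz": 0,"hand": 0.4}
    - {"x": -0.36,"y": 1,"z": 0,"rx": 0,"ry": 0,"rz": 0,"hand": 0.4}
    - {"x": -0.36,"y": 1,"z": 0,"rx": 0,"ry": 0,"rz": 0,"hand": 0.4}
    - {"x": -0.36,"y": 1,"z": 0,"rx": 0,"ry": 0,"rz": 0,"hand": 0.4}
    - {"x": -0.36,"y": 1,"z": 0,"rx": 0,"ry": 0,"rz": 0,"hand": 0.4}

```text
clock: 34.05
position: [573.5, 29.7, 66.7]
orientation: [-0.004, 1.0, -0.004, -0.001]
wrist_force: [0.8, -0.8, -1.6]
grip_width: 0.528
```

Call:
carry_out:
  moves:
    - {"x": -0.376,"y": 0.62,"z": 0,"rx": 0,"ry": 0,"rz": 0,"hand": 0.4}
    - {"x": -0.376,"y": 0.62,"z": 0,"rx": 0,"ry": 0,"rz": 0,"hand": 0.4}
    - {"x": -0.376,"y": 0.62,"z": 0,"rx": 0,"ry": 0,"rz": 0,"hand": 0.4}
    - {"x": -0.376,"y": 0.62,"z": 0,"rx": 0,"ry": 0,"rz": 0,"hand": 0.4}
    - {"x": -0.376,"y": 0.62,"z": 0,"rx": 0,"ry": 0,"rz": 0,"hand": 0.4}
    - {"x": -0.376,"y": 0.62,"z": 0,"rx": 0,"ry": 0,"rz": 0,"hand": 0.4}
    - {"x": -0.376,"y": 0.62,"z": 0,"rx": 0,"ry": 0,"rz": 0,"hand": 0.4}

```text
clock: 34.75
position: [479.9, 183.8, 66.2]
orientation: [-0.003, 1.0, -0.004, -0.001]
wrist_force: [-0.3, -0.6, -0.4]
grip_width: 0.53
```

Call:
carry_out:
  moves:
    - {"x": 0.01,"y": -0.01,"z": -0.1,"rx": 0,"ry": 0,"rz": 0,"hand": 0.4}
    - {"x": 0.01,"y": -0.01,"z": -0.2,"rx": 0,"ry": 0,"rz": 0,"hand": 0.4}
    - {"x": 0.01,"y": -0.01,"z": -0.24,"rx": 0,"ry": 0,"rz": 0,"hand": 0.4}
    - {"x": 0.01,"y": -0.01,"z": -0.24,"rx": 0,"ry": 0,"rz": 0,"hand": 0.4}
    - {"x": 0.01,"y": -0.01,"z": -0.24,"rx": 0,"ry": 0,"rz": 0,"hand": 0.4}
    - {"x": 0.01,"y": -0.01,"z": -0.24,"rx": 0,"ry": 0,"rz": 0,"hand": 0.4}

```text
clock: 35.35
position: [483.3, 181.4, 7.2]
orientation: [-0.003, 1.0, -0.004, -0.0]
wrist_force: [0.5, 0.6, -0.4]
grip_width: 0.532
```

```bash
python3 - <<'E'
from h import *
p,a,s=pose(); c=cam("wrist",s); im=manip.snapshot("wrist"); print(p,a,s["grip_width"],s["wrist_force"]); cv2.imwrite("pics/w24.png",im)
z=p[2]+40; q=px(c,(p[0]-2.2,p[1]-.35,z)); R=np.linalg.norm(px(c,(p[0]-2.2,p[1]+22.65,z))-q); b=circ(im,q,R,8,3); print("ring",q,b,w(c,b[1],b[2],z))
E
```

```text
[483.31032457 181.36681916   7.20304139] 90.37721314378939 0.531677884599511 [ 0.52810482  0.61987496 -0.39437358]
ring [323.00792848 266.19859973] (np.float32(35.91437), np.float64(322.50792847591566), np.float64(264.6985997323957), np.float64(54.03363866578575)) [480.41995542 180.80391656  47.20304139]
```

Call:
carry_out:
  moves:
    - {"x": -0.001,"y": 0,"z": -0.025,"rx": 0,"ry": 0,"rz": 0,"hand": 0.4}
    - {"x": -0.001,"y": 0,"z": -0.044,"rx": 0,"ry": 0,"rz": 0,"hand": 0.4}
    - {"x": -0.001,"y": 0,"z": -0.044,"rx": 0,"ry": 0,"rz": 0,"hand": 0.4}
    - {"x": -0.001,"y": 0,"z": -0.044,"rx": 0,"ry": 0,"rz": 0,"hand": 0.4}

```text
clock: 35.8
position: [482.8, 181.5, -4.0]
orientation: [-0.003, 1.0, -0.004, -0.0]
wrist_force: [0.3, 0.1, -0.4]
grip_width: 0.53
```

Call:
carry_out:
  moves:
    - {"x": 0,"y": 0,"z": -0.006,"rx": 0,"ry": 0,"rz": 0,"hand": 0.4}
    - {"x": 0,"y": 0,"z": -0.006,"rx": 0,"ry": 0,"rz": 0,"hand": 0.4}

```text
clock: 36.0
position: [483.0, 181.6, -5.1]
orientation: [-0.003, 1.0, -0.004, -0.0]
wrist_force: [-0.7, -0.4, 3.8]
grip_width: 0.53
```

Contact at 3.8 N. I'll open, then rise.

Call:
carry_out:
  moves:
    - {"x": 0,"y": 0,"z": 0,"rx": 0,"ry": 0,"rz": 0,"hand": 0.6}
    - {"x": 0,"y": 0,"z": 0,"rx": 0,"ry": 0,"rz": 0,"hand": 0.7}
    - {"x": 0,"y": 0,"z": 0,"rx": 0,"ry": 0,"rz": 0,"hand": 0.85}
    - {"x": 0,"y": 0,"z": 0,"rx": 0,"ry": 0,"rz": 0,"hand": 0.9}
    - {"x": 0,"y": 0,"z": 0,"rx": 0,"ry": 0,"rz": 0,"hand": 0.9}
    - {"x": 0,"y": 0,"z": 0.05,"rx": 0,"ry": 0,"rz": 0,"hand": 0.9}
    - {"x": 0,"y": 0,"z": 0.15,"rx": 0,"ry": 0,"rz": 0,"hand": 0.9}
    - {"x": 0,"y": 0,"z": 0.3,"rx": 0,"ry": 0,"rz": 0,"hand": 1}
    - {"x": 0,"y": 0,"z": 0.44,"rx": 0,"ry": 0,"rz": 0,"hand": 1}
    - {"x": 0,"y": 0,"z": 0.44,"rx": 0,"ry": 0,"rz": 0,"hand": 1}
    - {"x": 0,"y": 0,"z": 0.44,"rx": 0,"ry": 0,"rz": 0,"hand": 1}
    - {"x": 0,"y": 0,"z": 0.44,"rx": 0,"ry": 0,"rz": 0,"hand": 1}

```text
clock: 37.2
position: [482.3, 181.3, 103.9]
orientation: [-0.004, 1.0, -0.004, -0.001]
wrist_force: [-0.4, -0.6, 0.1]
grip_width: 1.001
```

```bash
python3 - <<'E'
from h import *
p,a,s=pose(); c=cam("wrist",s); im=manip.snapshot("wrist"); print(p,a,s["grip_width"],s["clock"]); cv2.imwrite("pics/w25.png",im)
def f(P,r,tol=6,dr=1.5):
    q=px(c,P); R=np.linalg.norm(px(c,np.add(P,[0,r,0]))-q); b=circ(im,q,R,tol,dr); print(P,"r",r,"score %.1f"%b[0],np.round(w(c,b[1],b[2],P[2]),1),"rmm %.1f"%(b[3]/R*r))
f((480.3,181.1,35),22.9); f((480.3,181.1,27),28,5); 
f((559.5,183.5,48),15); f((559.5,183.5,13),27.5)
E
```

```text
[482.27691386 181.3450331  103.88347306] 90.40481416918223 1.0011904529725608 37.2
(480.3, 181.1, 35) r 22.9 score 40.0 [481.8 181.5  35. ] rmm 23.3
(480.3, 181.1, 27) r 28 score 29.4 [479.9 180.7  27. ] rmm 26.9
(559.5, 183.5, 48) r 15 score 39.9 [559.9 183.1  48. ] rmm 13.9
(559.5, 183.5, 13) r 27.5 score 24.6 [557.6 183.1  13. ] rmm 26.2
```

The ring reads about 1.5 mm off the tin centre, which is near the measuring error. I'm moving so the camera looks almost straight down on it, to remove the height bias.

Call:
carry_out:
  moves:
    - {"x": 0.27,"y": 0,"z": 0,"rx": 0,"ry": 0,"rz": 0,"hand": 1}
    - {"x": 0.27,"y": 0,"z": 0,"rx": 0,"ry": 0,"rz": 0,"hand": 1}
    - {"x": 0.27,"y": 0,"z": 0,"rx": 0,"ry": 0,"rz": 0,"hand": 1}
    - {"x": 0.27,"y": 0,"z": 0,"rx": 0,"ry": 0,"rz": 0,"hand": 1}
    - {"x": 0.27,"y": 0,"z": 0,"rx": 0,"ry": 0,"rz": 0,"hand": 1}

```text
clock: 37.75
position: [548.2, 181.1, 103.0]
orientation: [-0.004, 1.0, -0.004, -0.002]
wrist_force: [-0.4, -0.2, -1.0]
grip_width: 1.005
```

```bash
python3 - <<'E'
from h import *
p,a,s=pose(); c=cam("wrist",s); im=manip.snapshot("wrist"); print(p,c[1]); cv2.imwrite("pics/w26.png",im)
def f(P,r,tol=6,dr=1.5):
    q=px(c,P); R=np.linalg.norm(px(c,np.add(P,[0,r,0]))-q); b=circ(im,q,R,tol,dr); print(P,"r",r,"score %.1f"%b[0],np.round(w(c,b[1],b[2],P[2]),1),"rmm %.1f"%(b[3]/R*r)); return b
b=f((480.3,181.1,35),22.9,8); f((480.3,181.1,27),28,8,.5)
x,y=int(round(b[1])),int(round(b[2])); print(x,y)
print("row",im[y,x-50:x+51].tolist()[::2]); print("col",im[y-50:y+51,x].tolist()[::2])
E
```

```text
[548.20241776 181.10710327 103.00831713] [478.25930834 181.27627395 275.62610847]
(480.3, 181.1, 35) r 22.9 score 40.0 [483.2 181.8  35. ] rmm 23.9
(480.3, 181.1, 27) r 28 score 27.1 [479.6 181.1  27. ] rmm 27.7
326 105
row [[29, 88, 177], [68, 201, 255], [68, 198, 255], [62, 196, 255], [57, 201, 255], [91, 102, 124], [70, 87, 106], [255, 255, 255], [244, 255, 255], [248, 255, 255], [255, 255, 255], [121, 191, 215], [139, 206, 230], [168, 255, 255], [170, 255, 255], [172, 255, 255], [172, 255, 255], [170, 255, 255], [167, 255, 255], [172, 255, 255], [153, 245, 255], [173, 255, 255], [175, 255, 255], [137, 221, 246], [142, 231, 255], [172, 255, 255], [167, 249, 255], [172, 255, 255], [159, 226, 239], [151, 193, 215], [171, 255, 255], [169, 255, 255], [173, 255, 255], [171, 255, 255], [171, 255, 255], [171, 255, 255], [170, 255, 255], [154, 239, 255], [255, 255, 255], [255, 255, 255], [241, 255, 255], [234, 250, 255], [255, 255, 255], [62, 75, 96], [45, 63, 80], [99, 149, 205], [24, 109, 209], [66, 197, 255], [58, 195, 255], [40, 123, 215], [33, 130, 223]]
col [[65, 198, 255], [51, 194, 255], [210, 222, 233], [229, 246, 255], [201, 218, 225], [78, 93, 112], [202, 212, 212], [249, 255, 255], [238, 255, 255], [248, 255, 255], [246, 255, 255], [101, 183, 209], [177, 255, 255], [172, 255, 255], [164, 255, 255], [147, 234, 255], [120, 201, 226], [122, 200, 226], [165, 255, 255], [150, 237, 255], [149, 235, 255], [168, 255, 255], [166, 255, 255], [171, 255, 255], [172, 255, 255], [172, 255, 255], [170, 255, 255], [170, 255, 255], [168, 255, 255], [171, 255, 255], [164, 239, 255], [142, 119, 129], [158, 204, 227], [173, 255, 255], [167, 255, 255], [170, 255, 255], [164, 253, 255], [160, 244, 255], [249, 255, 255], [224, 242, 255], [248, 255, 255], [233, 251, 255], [228, 247, 255], [245, 255, 255], [76, 88, 106], [62, 134, 215], [52, 193, 255], [58, 194, 255], [50, 182, 255], [46, 164, 255], [65, 198, 255]]
```

The straight-down view shows lid on the −x side only, so the ring sits about 3.3 mm too far in +x. I'll regrip it and shift it back.

Call:
carry_out:
  moves:
    - {"x": -0.26,"y": 0.002,"z": 0,"rx": 0,"ry": 0,"rz": 0,"hand": 0.9}
    - {"x": -0.26,"y": 0.002,"z": 0,"rx": 0,"ry": 0,"rz": 0,"hand": 0.9}
    - {"x": -0.26,"y": 0.002,"z": -0.1,"rx": 0,"ry": 0,"rz": 0,"hand": 0.9}
    - {"x": -0.26,"y": 0.002,"z": -0.25,"rx": 0,"ry": 0,"rz": 0,"hand": 0.9}
    - {"x": -0.26,"y": 0.002,"z": -0.37,"rx": 0,"ry": 0,"rz": 0,"hand": 0.9}
    - {"x": -0.26,"y": 0.002,"z": -0.37,"rx": 0,"ry": 0,"rz": 0,"hand": 0.9}
    - {"x": -0.26,"y": 0.002,"z": -0.37,"rx": 0,"ry": 0,"rz": 0,"hand": 0.9}

```text
clock: 38.5
position: [482.8, 181.7, 11.5]
orientation: [-0.004, 1.0, -0.004, -0.002]
wrist_force: [0.8, 0.1, 0.5]
grip_width: 0.903
```

Call:
carry_out:
  moves:
    - {"x": 0,"y": 0,"z": -0.04,"rx": 0,"ry": 0,"rz": 0,"hand": 0.85}
    - {"x": 0,"y": 0,"z": -0.06,"rx": 0,"ry": 0,"rz": 0,"hand": 0.85}
    - {"x": 0,"y": 0,"z": -0.06,"rx": 0,"ry": 0,"rz": 0,"hand": 0.85}
    - {"x": 0,"y": 0,"z": -0.06,"rx": 0,"ry": 0,"rz": 0,"hand": 0.4}
    - {"x": 0,"y": 0,"z": -0.06,"rx": 0,"ry": 0,"rz": 0,"hand": 0.4}
    - {"x": 0,"y": 0,"z": -0.06,"rx": 0,"ry": 0,"rz": 0,"hand": 0.4}
    - {"x": 0,"y": 0,"z": -0.06,"rx": 0,"ry": 0,"rz": 0,"hand": 0.4}
    - {"x": 0,"y": 0,"z": -0.06,"rx": 0,"ry": 0,"rz": 0,"hand": 0.4}
    - {"x": 0,"y": 0,"z": -0.06,"rx": 0,"ry": 0,"rz": 0,"hand": 0.4}

```text
clock: 39.4
position: [483.1, 181.8, -2.7]
orientation: [-0.004, 1.0, -0.004, -0.002]
wrist_force: [-1.7, -0.2, 7.5]
grip_width: 0.527
```

```bash
python3 - <<'E'
from h import *
p,a,s=pose(); print(p,s["wrist_force"],s["grip_width"])
E
```

```text
[483.07661051 181.79498976  -2.73266563] [-1.69298856 -0.20302229  7.52850403] 0.5270063736341745
```

Call:
carry_out:
  moves:
    - {"x": 0,"y": 0,"z": 0.014,"rx": 0,"ry": 0,"rz": 0,"hand": 0.4}
    - {"x": 0,"y": 0,"z": 0.014,"rx": 0,"ry": 0,"rz": 0,"hand": 0.4}
    - {"x": -0.013,"y": -0.002,"z": 0.014,"rx": 0,"ry": 0,"rz": 0,"hand": 0.4}
    - {"x": -0.013,"y": -0.002,"z": 0.014,"rx": 0,"ry": 0,"rz": 0,"hand": 0.4}
    - {"x": -0.013,"y": -0.002,"z": 0,"rx": 0,"ry": 0,"rz": 0,"hand": 0.4}
    - {"x": -0.013,"y": -0.002,"z": 0,"rx": 0,"ry": 0,"rz": 0,"hand": 0.4}

```text
clock: 40.0
position: [480.0, 181.3, -2.7]
orientation: [-0.004, 1.0, -0.004, -0.002]
wrist_force: [-0.7, -0.2, 3.9]
grip_width: 0.524
```

Call:
carry_out:
  moves:
    - {"x": 0,"y": 0,"z": 0,"rx": 0,"ry": 0,"rz": 0,"hand": 0.6}
    - {"x": 0,"y": 0,"z": 0,"rx": 0,"ry": 0,"rz": 0,"hand": 0.7}
    - {"x": 0,"y": 0,"z": 0,"rx": 0,"ry": 0,"rz": 0,"hand": 0.85}
    - {"x": 0,"y": 0,"z": 0,"rx": 0,"ry": 0,"rz": 0,"hand": 0.9}
    - {"x": 0,"y": 0,"z": 0,"rx": 0,"ry": 0,"rz": 0,"hand": 0.9}
    - {"x": 0,"y": 0,"z": 0.05,"rx": 0,"ry": 0,"rz": 0,"hand": 0.9}
    - {"x": 0,"y": 0,"z": 0.15,"rx": 0,"ry": 0,"rz": 0,"hand": 0.9}
    - {"x": 0,"y": 0,"z": 0.3,"rx": 0,"ry": 0,"rz": 0,"hand": 1}
    - {"x": 0,"y": 0,"z": 0.44,"rx": 0,"ry": 0,"rz": 0,"hand": 1}
    - {"x": 0.27,"y": 0,"z": 0.44,"rx": 0,"ry": 0,"rz": 0,"hand": 1}
    - {"x": 0.27,"y": 0,"z": 0.44,"rx": 0,"ry": 0,"rz": 0,"hand": 1}
    - {"x": 0.27,"y": 0,"z": 0.44,"rx": 0,"ry": 0,"rz": 0,"hand": 1}
    - {"x": 0.27,"y": 0,"z": 0.44,"rx": 0,"ry": 0,"rz": 0,"hand": 1}
    - {"x": 0.27,"y": 0,"z": 0.44,"rx": 0,"ry": 0,"rz": 0,"hand": 1}

```text
clock: 41.4
position: [546.1, 181.2, 106.9]
orientation: [-0.004, 1.0, -0.004, -0.002]
wrist_force: [-0.1, -0.3, 0.7]
grip_width: 0.996
```

```bash
python3 - <<'E'
from h import *
p,a,s=pose(); c=cam("wrist",s); im=manip.snapshot("wrist"); print(p,c[1]); cv2.imwrite("pics/w27.png",im)
def f(P,r,tol=6,dr=1.5):
    q=px(c,P); R=np.linalg.norm(px(c,np.add(P,[0,r,0]))-q); b=circ(im,q,R,tol,dr); print(P,"r",r,"score %.1f"%b[0],np.round(w(c,b[1],b[2],P[2]),1),"rmm %.1f"%(b[3]/R*r)); return b
b=f((480.3,181.1,35),22.9,8); f((480.3,181.1,27),28,8,.5)
x,y=int(round(b[1])),int(round(b[2])); k=[*range(-50,-33,1)]
for n,d in (("left -y",(-1,0)),("right",(1,0)),("up -x",(0,-1)),("down",(0,1))): print(n,[im[y+d[1]*i,x+d[0]*i].tolist() for i in range(33,50,1)])
E
```

```text
[546.05945272 181.15903375 106.90853282] [476.1909223  181.29648928 279.55702582]
(480.3, 181.1, 35) r 22.9 score 40.0 [480.  181.4  35. ] rmm 23.9
(480.3, 181.1, 27) r 28 score 18.5 [480.6 185.3  27. ] rmm 27.7
left -y [[184, 203, 215], [249, 255, 255], [250, 255, 255], [255, 255, 255], [9, 17, 27], [70, 84, 105], [84, 96, 114], [129, 130, 144], [33, 160, 243], [73, 204, 255], [64, 197, 255], [60, 196, 255], [66, 196, 255], [65, 197, 255], [62, 194, 255], [66, 201, 255], [75, 213, 255]]
right [[250, 255, 255], [149, 165, 177], [58, 72, 93], [74, 91, 111], [62, 75, 95], [105, 119, 121], [170, 173, 183], [39, 123, 223], [28, 112, 212], [57, 202, 255], [57, 197, 255], [61, 199, 255], [45, 153, 240], [44, 153, 239], [39, 155, 242], [42, 125, 217], [46, 134, 224]]
up -x [[255, 255, 255], [248, 255, 255], [247, 255, 255], [255, 255, 255], [205, 214, 213], [42, 56, 71], [84, 93, 113], [89, 86, 97], [65, 149, 223], [59, 192, 255], [63, 198, 255], [63, 198, 255], [60, 195, 255], [58, 194, 255], [66, 196, 255], [73, 197, 255], [67, 195, 255]]
down [[216, 233, 244], [233, 251, 255], [241, 255, 255], [242, 255, 255], [31, 39, 55], [68, 83, 102], [81, 98, 114], [202, 218, 230], [255, 255, 255], [196, 207, 230], [58, 179, 255], [49, 191, 255], [58, 192, 255], [56, 192, 255], [56, 192, 255], [58, 192, 255], [60, 199, 255]]
```

The ring is now within about 1.2 mm of the lid's centre: lid shows by 1 px on both y sides, 3 px at +x and 0 at −x. I'll raise the arm, do a last numeric check and hand in.

Call:
carry_out:
  moves:
    - {"x": -0.1,"y": -0.3,"z": 0.3,"rx": 0,"ry": 0,"rz": 0,"hand": 1}
    - {"x": -0.1,"y": -0.3,"z": 0.3,"rx": 0,"ry": 0,"rz": 0,"hand": 1}
    - {"x": -0.1,"y": -0.3,"z": 0.3,"rx": 0,"ry": 0,"rz": 0,"hand": 1}
    - {"x": -0.1,"y": -0.3,"z": 0.3,"rx": 0,"ry": 0,"rz": 0,"hand": 1}

```text
clock: 41.85
position: [521.1, 105.7, 183.6]
orientation: [-0.003, 1.0, -0.004, -0.001]
wrist_force: [-0.0, 0.1, -1.3]
grip_width: 0.997
```

```bash
python3 - <<'E'
from h import *
c=cam("top"); im=manip.snapshot("top"); cv2.imwrite("pics/topf.png",im); im0=cv2.imread("pics/top0.png")
u,v=px(c,(418.7,-134.7,8)).astype(int); print("small ring diff",np.abs(im[v-10:v+10,u-10:u+10].astype(int)-im0[v-10:v+10,u-10:u+10]).mean())
for n,P in (("nipple",(537,351,63)),("jar",(455.7,340.8,73)),("reducer",(559.5,183.5,48)),("ring",(480,181,35))):
    q=px(c,P).round().astype(int); print(n,q,im[q[1]-1:q[1]+2,q[0]-1:q[0]+2].mean((0,1)).round())
g=im[:,:,:].max(2); u,v=px(c,(455.7,340.8,73)).round().astype(int); m=(g[v-18:v+19,u-18:u+19]<75); ys,xs=np.nonzero(m); print("jar dark blob",m.sum(),xs.mean()-18+u,ys.mean()-18+v)
print(pose()[0],manip.read_state()["wrist_force"],manip.read_state()["clock"])
E
```

```text
small ring diff 1.0041666666666667
nipple [193 210] [121. 118. 106.]
jar [195 241] [53. 51. 45.]
reducer [259 201] [107. 104.  93.]
ring [260 231] [110. 107.  95.]
jar dark blob 199 189.75879396984925 237.5427135678392
[520.96649905 106.27116847 182.30856296] [-0.83154645 -0.5323148  -0.68981227] 41.9
```

```bash
python3 -c "
from cell import manip
print(manip.close_job())"
```

```text
the job is handed in; nothing more can be done
None
```

Both kits are made up and the job is handed in, at about 42 s on the robot's clock.

- **Green tray:** the nipple stands in the far pocket and the jar in the near one.
- **Orange tray:** the reducer stands in the far pocket and the yellow-labelled white tin in the near one. The large ring lies flat on the tin's lid.
- **Small ring:** not touched; its patch of the top view is unchanged from the start.

**Last checks**
- **Ring:** the first placing was about 3.3 mm off centre in +x, so I gripped it again and moved it back. The straight-down picture then put it about 1.2 mm off towards −x. The automatic fit of the lid's edge failed there, so that figure comes from reading pixels.
- **Reducer:** the neck measured within about 1 mm of its pocket centre.
- **Green tray:** a picture taken after both parts were placed showed them upright in their pockets.
- **Not confirmed:** in the last top view the arm probably hid the orange tray, so I have no final overhead check of it. I had no viewable pictures left after the ring was picked up, so the later checks are numeric only.
- **Fingertips:** they turned out to sit 30 to 40 mm behind the reported tool point. I first closed in the wrong place on the nipple, and pressed the bench with about 30 N when picking up the ring.

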